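Lock a printing block behind the gravity catch of its rack

ROBOT

A 7-joint arm with a two-finger parallel gripper is mounted at the origin on the work surface; the furniture and walls round the work are solid. World frame = base frame: x ahead of the robot, y to its left, z up, the work surface at z = 0. Lengths are in mm, angles in rad, forces in N, time in s.
With the tool pointing down it reaches from about 425 to 1025 mm from the base axis. Payload 3.6 kg.
Tool frame: the origin (TCP) lies midway between the tips of the shut fingers; the grasp point (between the pads) lies 19 mm behind it (grasp_offset is the z of the grasp point in the tool frame, in mm); z points along the fingers, x is the direction in which the jaws open and shut, and the axes are right-handed (so a half turn about z gives the same grasp; the last joint's range is limited). The gripper opens to 85 mm and grips with 20 to 120 N. Pads are 22 mm wide; open, the fingers measure 114 mm over their backs; the gripper's body (76 mm by 85 mm) begins 54 mm behind the grasp point. The pads swing forward as they close: fully open they stand 13 mm farther back than shut.
Start: joints at [1.22, 0.591, 0.048, 1.609, -0.033, 0.943, -0.034], TCP at [184.142, -701.229, 231.302] pointing down, gripper open.
Joint ranges: [-2.69, 2.69], [-0.47, 2.24], [-1.27, 1.36], [0.19, 2.51], [-1.53, 4.68], [0.08, 2.07], [-3.09, 3.09]. Speed limits (rad/s): [2.57, 2.57, 3.14, 3.14, 3.14, 3.14, 3.14].

INTERFACE

Orientations are given as [roll, pitch, yaw] about the fixed x, y, z axes, in that order (R = Rz(yaw) Ry(pitch) Rx(roll)).
In Python, from rig import * gives the robot as it stands.
- The arm moves only by the tool drive_tool, never from a script. Its argument "plan" is a list that holds one entry, the list of rows, each a list of 7 numbers: the shift along the tool's x, y, z in mm, then the turn, a rotation vector about the tool's x, y, z in rad, then the opening, from 0 (shut) to 1 (fully open). In form: [[[x, y, z, rx, ry, rz, jaw], ...]]. A call has 1 to 5 rows; each row shifts and turns the commanded pose from where the row before left it, along the tool's axes as they then stand; what a row does not reach is not made up. A row lasts 1/8 s, in which the tool goes at most 62.5 mm and 10.7 degrees, less where a joint would pass 70% of its speed; a pose out of reach is approached as far as the arm can. A call with a gripper value outside its range is refused whole. The fingers move at their own pace and stop on an object; the grip force is fixed at half the most. Time passes only in rows, so rows that do not move let the fingers close. It gives the time, the measured TCP pose, the force and the opening at its end, in the units of the state.
- read_state(): the state, without advancing time (a new reading comes with each control period).
- grab_frame(name): name is "scene" or "top"; returns a dict with "image" (480x640x3 uint8, red, green, blue), "fx", "fy", "cx", "cy" (pixels), "k1" (the pictures are not rectified: a ray, as slopes to the right and down, at radius r is drawn at 1 + k1 r^2 times it, then the intrinsics apply), "rvec" (rotation vector, rad) and "tvec" (3), from world to camera coordinates, as OpenCV has them. Camera axes: x right, y down, z forward; pixel columns grow to the right and rows downward; lengths in mm; the calibration is good to about 2 mm. A picture is of the moment at which its call begins. There is no depth.
- sign_off(): hands the job in, once; it reports no verdict.
The state is a dict: "t": time; "joints": joint angles; "qd": joint speeds; "tau": joint torques, N m; "eef_pos": TCP position; "eef_rot": TCP orientation; "ft_force": force on the tool from outside, world axes, zero at the start; "torque": the same for the moment, N m; "opening": finger opening in mm.
Only numpy, scipy, OpenCV 4.12 (cv2) and the standard library are available. Lean on these libraries where they do the work, as an engineer would, in place of code of your own. Each camera call takes 0.05 s, during which the arm holds its last target.

TASK

Put the wooden printing block away in its rack: set it on the open apron, handle across the lane, and slide it in so that its own leading edge lifts the red swinging catch, then press it on against the sprung buffer until the catch drops behind it, and let go with the block lying flat and locked in. Slide by feel, with never more than 22 N between block and rack on the way in; do not touch the rack or its catch with the gripper or arm, and leave the other things where they are.

Things in the scene. Friction and masses are not known exactly. Their poses are not given: they have to be found in the camera images.
- rack: Fixed wooden lane on the table for one printing block. Origin: middle of the lane, on the table top; x = the way in (away from the robot, within 20 degrees), z up. Plywood floor, top at z = 8 mm, x -135 to 165, y +-90 mm. Two side rails, inner faces at y = +-52, x -30 to 120, tops at z = 28 mm. The buffer and catch sit on one dark steel slide, clamped up to 15 mm nearer or farther in x (not measured).
- lane_mouth (a point): Point on the lane floor, mid-width, 50 mm before the rack's origin (rack x = -50, z = 8 mm), axes as the rack. The open apron lies before it; from rack x = -70 to -30 mm flared guides narrow from about +-70 to +-52 mm in y.
- catch_place (a point): Hinge pin of the red catch if the slide is at its middle setting (rack x = -20, y = 43, z = 50 mm); really up to 15 mm nearer or farther. Catch, pin and bracket all lie at rack y > 33 mm, up to z = 58 mm. The arm, 46 mm long and 10 mm wide, slopes from the pin down and inward (+x), its steel tip 6 mm above the floor.
- catch (a joint): Angle of the red gravity catch, rad: 0 = at rest, grows as the tip is lifted (to 1.0). The block's leading edge moving along +x lifts it easily to about 0.46; it rides on the block's top and falls back to 0 when the block's rear end is 47 mm past the pin (block_grip at rack x = 67 mm for the middle setting, 52 to 82 in all). Then it bars the way out.
- buffer_place (a point): Face of the rubber-tipped spring buffer for the middle setting (rack x = 98, y = 0, z = 24 mm), 18 mm across; really up to 15 mm nearer or farther. The block meets it 8 mm before the catch can fall. It yields 1 mm per newton (catch falls at about 8 N, plus the block's drag on the floor) and goes solid after 11.5 mm. Once let go, it pushes the block back some mm, towards the catch.
- block_grip (a point): Grip point on the dark handle of the wooden printing block (blue face below), 48 mm above the block's underside, mid-block. The handle is a bar on top: 16 mm thick along x, 50 mm long along y, from 24 to 66 mm above the underside. z up; both ends of the block are alike.
- block: The printing block: 80 mm along its x (slides in along x), 100 mm along y, 24 mm thick without the handle, 0.25 to 0.47 kg. Origin at the centre of its underside, axes as block_grip. It has 2 mm play at each side between the rails.
- mug: White mug with a handle, 92 x 127 x 95 mm, origin at the centre of its underside. Leave alone.
- blue_ink: Blue ink pot with black lid, 44 mm across, 51 mm high, origin under its centre. Leave alone.
- red_ink: Red ink pot with black lid, 44 mm across, 51 mm high, origin under its centre. Leave alone.
Mind the look-alikes: they are no part of the job. There is more than one size of the block; the job needs the smaller.

How it is judged (in metres and radians):
On the way:
1. the block, flat in the mouth of the lane, has lifted the catch and carries it on its top (value of joint catch above 0.35 rad and x of block_grip in the frame of rack between -0.045 and 0.06 m and angle between block's own z axis and vertical below 0.12 rad and z of block_grip in the frame of rack below 0.064 m), for 0.2 s.
At the end, for the whole second after the job is handed in: Catch within 0.08 rad of rest behind the block; handle 34 to 96 mm inward of the rack's origin and within 6 mm of the lane's middle; block flat on the lane floor (height to 4 mm, tilt to 0.06 rad), handle square across the lane to 0.12 rad; at rest, let go (value of joint catch below 0.08 rad and x of block_grip in the frame of rack between 0.034 and 0.096 m and y of block_grip in the frame of rack between -0.006 and 0.006 m and z of block_grip in the frame of rack below 0.06 m and angle between block's own z axis and vertical below 0.06 rad and angle between the x axis of block_grip and the x axis of rack, either way round below 0.12 rad and linear speed of block below 0.01 m/s); the robot touches nothing.
It fails at once if on its way in from the apron the block loads the rack (rails, floor, catch or buffer) with more than 22 N (x of block_grip in the frame of rack above -0.07 m and contact force between block and rack above 22 N).
It fails at once if the gripper or arm touches the rack or its catch (contact force between any of the fingers, the arm and rack above 1 N).
It fails at once if another thing is shifted by more than 30 mm (distance of any of mug, blue_ink, red_ink from where it was at the start of the episode above 0.03 m).
It also fails if it takes over 64 s, if anything falls off the work surface, if the arm or the gripper's body presses on something with over 40 N, if the wrist force passes 120 N, or if a joint passes its speed limit or range.

## Working session

There is one attempt and no reset: what is moved stays moved. The work goes in short steps, Python scripts to look and compute and a tool call to move; the robot and the scene stay as the last step left them, time stands still between calls to the robot, and variables do not carry over. Pictures are saved under pics/ and viewed, and the job is handed in when it is done.

Besides the shell and the picture viewer there is one more tool, called after ">>>" as name(argument=value, ...), one argument or row to a line, values as JSON. drive_tool: Moves the arm, as the interface text tells. Its arguments: {"type":"object","properties":{"plan":{"type":"array"}},"required":["plan"]}

```bash
ls; mkdir -p pics; python3 - <<'E'
from rig import *
import cv2
for n in("scene","top"):
    f=grab_frame(n); cv2.imwrite(f"pics/{n}0.png",f["image"][:,:,::-1]); print({k:v for k,v in f.items() if k!="image"})
print(read_state())
E
```

```text
pics
{'fx': 580.8896649269676, 'fy': 580.8896649269676, 'cx': 331.323443089382, 'cy': 235.2781087646528, 'k1': -0.10644822427786611, 'rvec': array([ 1.16498279, -2.34364899,  0.96503859]), 'tvec': array([279.91815804, 324.38368563, 968.78679685])}
{'fx': 533.6702314094789, 'fy': 533.6702314094789, 'cx': 318.2326022020411, 'cy': 245.56257633605713, 'k1': -0.1473104743571118, 'rvec': array([ 1.98797405, -2.24153865,  0.23178253]), 'tvec': array([   9.77514484,  512.98100954, 1180.54160306])}
{'t': 0.1, 'joints': array([ 1.22046378,  0.5920246 ,  0.04829272,  1.6096972 , -0.03330556,
        0.9427456 , -0.03373404]), 'qd': array([-0.00043143, -0.00239761, -0.00027455, -0.00382332,  0.0002452 ,
        0.00087391,  0.00211379]), 'tau': array([ 4.72654210e-03, -5.50005305e+01,  1.55329730e+00, -1.98826754e+01,
        9.70359397e-03,  3.85167616e-03, -4.73137305e-06]), 'eef_pos': array([ 183.98748243, -700.47901631,  230.25578465]), 'eef_rot': array([ 3.14148841e+00,  2.06753560e-03, -1.31391137e+00]), 'ft_force': array([-0.01560817,  0.7795365 ,  0.0620696 ]), 'torque': array([-0.02361868, -0.03548801, -0.03952053]), 'opening': 85.3411224212381}
```

View pics/scene0.png

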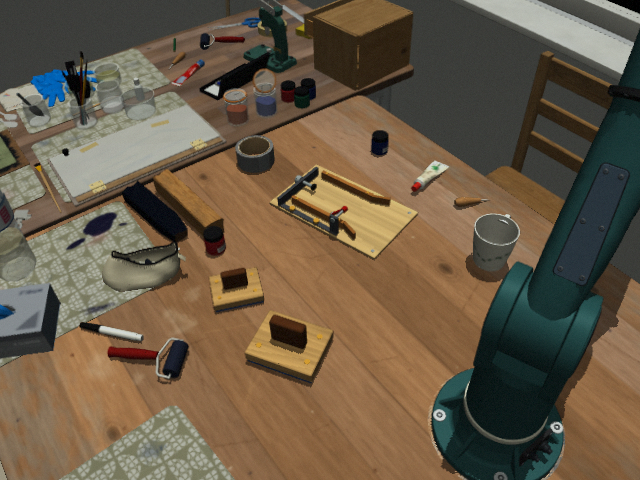

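View pics/top0.png

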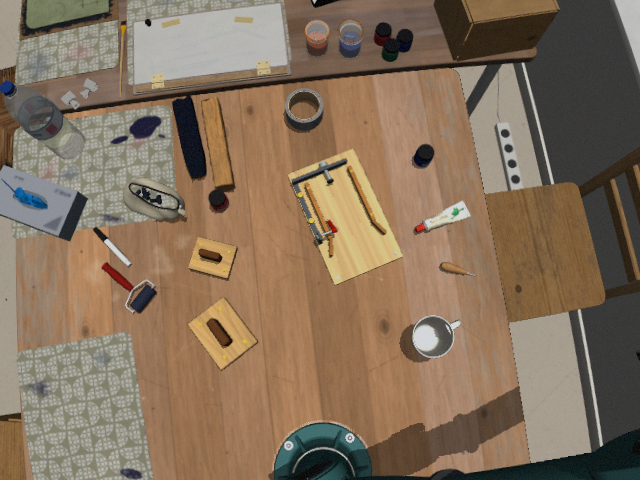

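```bash
cat > h.py <<'E'
import numpy as np, cv2
from rig import *
def cam(n):
    f=grab_frame(n)
    K=np.array([[f["fx"],0,f["cx"]],[0,f["fy"],f["cy"]],[0,0,1.]]);D=np.array([f["k1"],0,0,0,0.])
    R=cv2.Rodrigues(f["rvec"])[0];t=np.array(f["tvec"]).reshape(3)
    return dict(img=f["image"],K=K,D=D,R=R,t=t)
def ray(c,p):
    u=cv2.undistortPoints(np.array(p,float).reshape(-1,1,2),c["K"],c["D"]).reshape(-1,2)
    d=np.c_[u,np.ones(len(u))]@c["R"]; return -c["R"].T@c["t"],d
def onz(c,p,z):
    o,d=ray(c,p); z=np.broadcast_to(z,len(d)); return o+d*((z-o[2])/d[:,2])[:,None]
def proj(c,P):
    return cv2.projectPoints(np.array(P,float).reshape(-1,1,3),c["R"],c["t"],c["K"],c["D"])[0].reshape(-1,2)
def tri(c1,p1,c2,p2):
    o1,d1=ray(c1,[p1]);o2,d2=ray(c2,[p2]);d1=d1[0]/np.linalg.norm(d1);d2=d2[0]/np.linalg.norm(d2)
    A=np.c_[d1,-d2];s=np.linalg.lstsq(A,o2-o1,rcond=None)[0]
    a=o1+s[0]*d1;b=o2+s[1]*d2;return (a+b)/2,np.linalg.norm(a-b)
def crop(c,x,y,w,h,name,s=5):
    i=c["img"][y:y+h,x:x+w,::-1]; cv2.imwrite(name,cv2.resize(i,None,fx=s,fy=s,interpolation=cv2.INTER_CUBIC))
E
python3 - <<'E'
from h import *
s=cam("scene");t=cam("top")
crop(t,180,225,80,60,"pics/blk_t.png",10)
crop(t,280,140,130,150,"pics/rack_t.png",4)
crop(s,190,250,160,140,"pics/blk_s.png",4)
crop(s,260,155,165,110,"pics/rack_s.png",4)
E
```

```text
(no output)
```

View pics/blk_t.png

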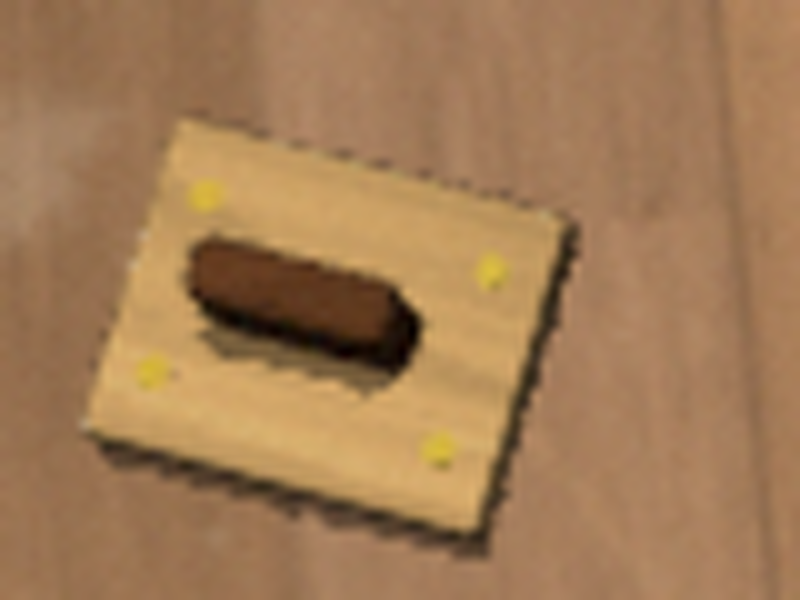

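View pics/rack_t.png

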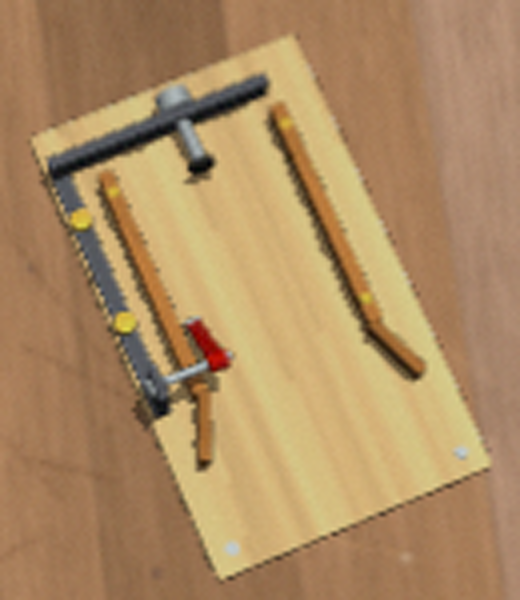

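View pics/blk_s.png

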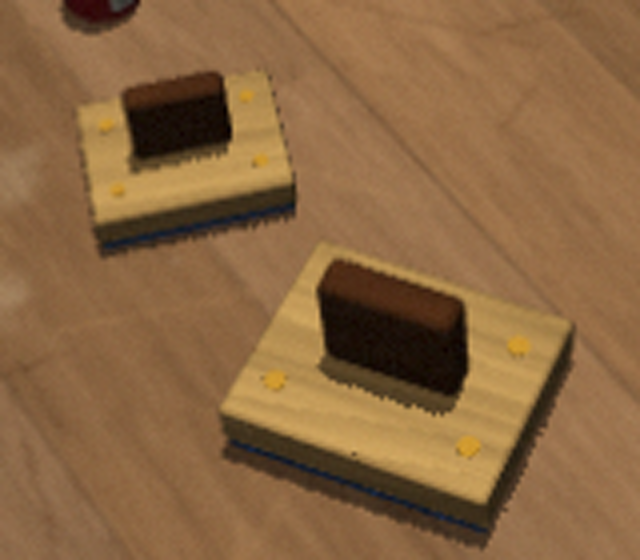

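View pics/rack_s.png

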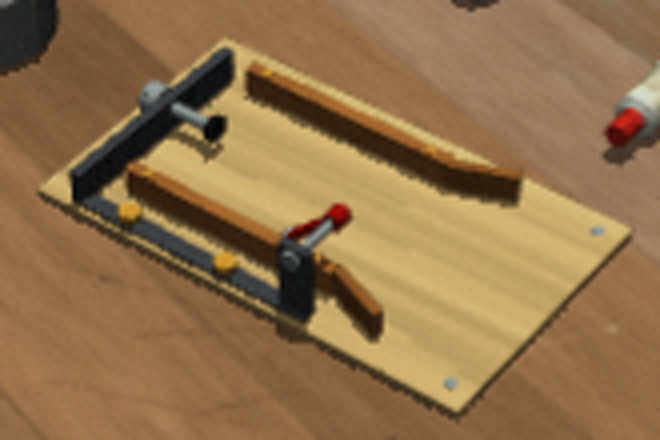

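The larger printing block is at top (222,333) / scene (289,345), and the smaller one at top (212,257) / scene (236,287). The other look-alike, at top (215,142), is just a wooden bar. I'll check the size of the smaller block and locate the rack.

```bash
cat > m1.py <<'E'
from h import *
s=cam("scene");t=cam("top")
def P(l,x,y,k): return (np.array(l,float)+.5)/k-.5+[x,y]
def rep(n,X):
    d=np.linalg.norm(np.roll(X,-1,0)-X,axis=1); print(n,X.round(1).tolist(),"sides",d.round(1),"c",X.mean(0).round(1))
bt=onz(t,P([(180,120),(572,218),(480,535),(85,428)],180,225,10),24);rep("blk top",bt)
bs=onz(s,P([(78,107),(268,72),(296,185),(95,222)],190,250,4),24);rep("blk scene",bs)
big=onz(s,P([(322,243),(574,323),(490,503),(222,412)],190,250,4),30);rep("big",big)
rt=onz(t,P([(33,136),(295,35),(490,465),(222,578)],280,140,4),8);rep("rack top",rt)
rs=onz(s,P([(38,190),(225,40),(632,233),(460,415)],260,155,4),8);rep("rack scene",rs)
for n,X in(("t",rt),("s",rs)):
    x1=(X[0]+X[1]-X[2]-X[3])/2; y=(X[0]+X[3]-X[1]-X[2])/2
    print(n,"rack yaw",np.arctan2(x1[1],x1[0]),np.arctan2(-y[0],y[1]))
for n,X in(("t",bt),("s",bs)):
    x1=(X[0]+X[1]-X[2]-X[3])/2; y=(X[0]+X[3]-X[1]-X[2])/2
    print(n,"blk yaw",np.arctan2(x1[1],x1[0]),np.arctan2(-y[0],y[1]))
E
python3 m1.py
```

```text
blk top [[572.9, 231.9, 24.0], [537.7, 140.0, 24.0], [464.6, 168.5, 24.0], [501.0, 260.1, 24.0]] sides [98.4 78.5 98.7 77.2] c [519.  200.1  24. ]
blk scene [[574.9, 230.8, 24.0], [536.2, 140.2, 24.0], [463.8, 168.8, 24.0], [503.7, 260.1, 24.0]] sides [98.5 77.9 99.6 77. ] c [519.7 200.   24. ]
big [[421.4, 180.2, 30.0], [310.9, 112.1, 30.0], [256.2, 199.3, 30.0], [367.7, 268.7, 30.0]] sides [129.9 103.  131.3 103.6] c [339.  190.1  30. ]
rack top [[709.4, 0.2, 8.0], [756.4, -169.9, 8.0], [470.7, -249.3, 8.0], [422.6, -81.2, 8.0]] sides [176.5 296.5 174.9 298.2] c [ 589.8 -125.1    8. ]
rack scene [[708.4, 1.2, 8.0], [756.6, -169.5, 8.0], [468.3, -250.4, 8.0], [419.2, -80.1, 8.0]] sides [177.4 299.5 177.3 300.4] c [ 588.1 -124.7    8. ]
t rack yaw 0.273807204362637 0.2743324107299733
s rack yaw 0.27398912327118913 0.2782314439507257
t blk yaw -0.37242538412078935 -0.37202057745007594
s blk yaw -0.3832057283653847 -0.40778980497378015
```

```bash
python3 - <<'E'
from h import *
s=cam("scene");t=cam("top")
crop(t,284,146,70,75,"pics/r1.png",8)
crop(t,325,155,80,85,"pics/r2.png",7)
P=lambda l,x,y,k:(np.array(l,float)+.5)/k-.5+[x,y]
print(onz(t,P([(205,238),(400,285),(385,345),(195,275)],180,225,10),66).round(1))
print(onz(s,P([(124,90),(220,73),(224,86),(130,105)],190,250,4),66).round(1))
for c in(s,t): print((-c["R"].T@c["t"]).round())
E
```

```text
[[533.8 219.5  66. ]
 [517.4 175.4  66. ]
 [503.9 180.   66. ]
 [525.4 222.5  66. ]]
[[534.4 219.5  66. ]
 [515.4 176.   66. ]
 [506.8 178.8  66. ]
 [524.  222.   66. ]]
[-202.  491.  917.]
[ 260.  -21. 1261.]
```

View pics/r1.png

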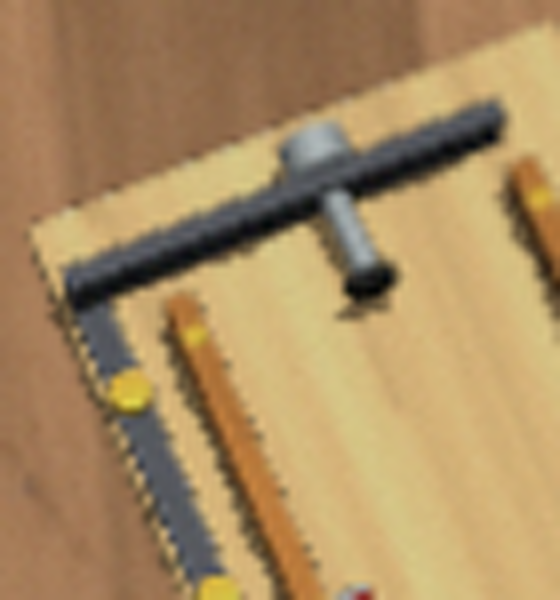

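View pics/r2.png

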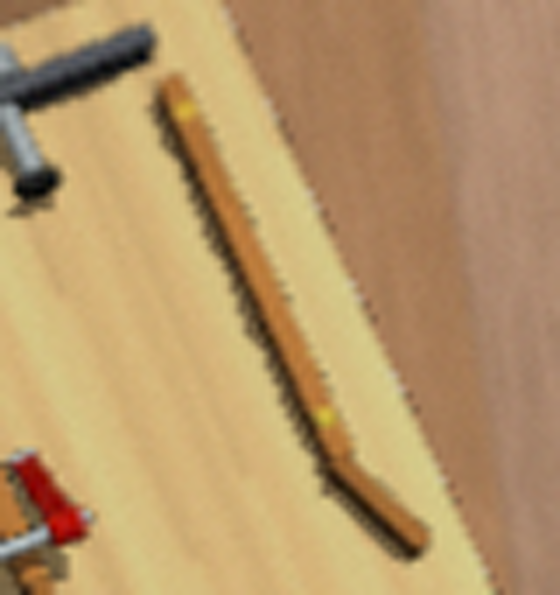

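```bash
python3 - <<'E'
from h import *
s=cam("scene");t=cam("top")
P=lambda l,x,y,k:(np.array(l,float)+.5)/k-.5+[x,y]
L=onz(t,P([(197,298),(318,580)],284,146,8),28);R=onz(t,P([(162,85),(328,455)],325,155,7),28)
B=onz(t,P([(372,285)],284,146,8),24)
yaw=.2745;o=np.array([574.6,-129.1]);M=np.array([[np.cos(yaw),np.sin(yaw)],[-np.sin(yaw),np.cos(yaw)]])
for n,X in(("L",L),("R",R),("buf",B)): print(n,((X[:,:2]-o)@M.T).round(1))
d=L[1]-L[0];print(np.arctan2(d[1],d[0])+np.pi);d=R[1]-R[0];print(np.arctan2(d[1],d[0])+np.pi)
print("scene buf",((onz(s,P([(214,128)],260,155,4),24)[:,:2]-o)@M.T).round(1))
pin,e=tri(s,P([(340,214)],260,155,4)[0],t,P([(222,360)],280,140,4)[0])
print(pin.round(1),e.round(1),(M@(pin[:2]-o)).round(1))
E
```

```text
L [[116.9  52.8]
 [ 21.4  53. ]]
R [[118.2 -52.2]
 [-26.1 -51.7]]
buf [[101.6   1.6]]
0.2716830861417132
0.27106635793019196
scene buf [[103.8  -2.3]]
[543.  -95.   54.8] 0.0 [-21.2  41.4]
```

```bash
cat > plan.py <<'E'
from h import *
from scipy.spatial.transform import Rotation as Ro
import sys
# usage: plan.py jaw x y z yaw n
def plan(x,y,z,yaw,n,start=None):
    st=read_state()
    p=np.array(st["eef_pos"]) ;r=Ro.from_euler("xyz",st["eef_rot"])
    T=Ro.from_euler("xyz",[np.pi,0,yaw]);g=np.array([x,y,z])
    rv=(r.inv()*T).as_rotvec()/n
    for i in range(n):
        d=r.inv().apply((g-p)/(n-i)); row=d.round(1).tolist()+rv.round(3).tolist()
        print(row, end=", "); p=p+r.apply(row[:3]); r=r*Ro.from_rotvec(row[3:])
    print("\nend",p.round(1),r.as_euler("xyz").round(3), "start",st["t"],np.array(st["eef_pos"]).round(1),np.array(st["eef_rot"]).round(4))
if __name__=="__main__":
    a=[float(v) for v in sys.argv[1:]]; plan(*a[:4],int(a[4]))
E
python3 plan.py 450 -480 240 -0.9 6; python3 plan.py 450 -480 240 -1.0 7
```

```text
[-24.4, -52.2, -1.5, 0.0, 0.0, -0.069], [-20.7, -53.8, -1.4, 0.0, 0.0, -0.069], [-17.0, -55.1, -1.5, 0.0, 0.0, -0.069], [-13.2, -56.1, -1.4, 0.0, 0.0, -0.069], [-9.2, -56.9, -1.5, 0.0, 0.0, -0.069], [-5.3, -57.4, -1.4, 0.0, 0.0, -0.069], 
end [ 450. -480.  240.] [-3.142  0.    -0.9  ] start 0.5 [ 184.1 -701.2  231.3] [ 3.1416  0.     -1.3139]
[-20.9, -44.8, -1.2, 0.0, 0.0, -0.045], [-18.9, -45.6, -1.3, 0.0, 0.0, -0.045], [-16.8, -46.5, -1.2, 0.0, 0.0, -0.045], [-14.7, -47.2, -1.3, 0.0, 0.0, -0.045], [-12.6, -47.8, -1.2, 0.0, 0.0, -0.045], [-10.4, -48.3, -1.3, 0.0, 0.0, -0.045], [-8.2, -48.6, -1.2, 0.0, 0.0, -0.045], 
end [ 450. -480.  240.] [ 3.142  0.    -0.999] start 0.5 [ 184.1 -701.2  231.3] [ 3.1416  0.     -1.3139]
```

>>> drive_tool(
  plan=[
    [[-24, -52, -1.5, 0, 0, -0.07, 1], [-21, -54, -1.5, 0, 0, -0.07, 1], [-17, -55, -1.5, 0, 0, -0.07, 1], [-13, -56, -1.5, 0, 0, -0.07, 1], [-9, -57, -1.5, 0, 0, -0.07, 1]],
  ],
)

```text
t: 1.12
eef_pos: [406.8, -515.8, 239.1]
eef_rot: [3.142, -0.001, -0.962]
ft_force: [-0.3, 0.0, 0.5]
opening: 85.2
```

```bash
python3 plan.py 560 -190 240 -0.65 5
```

```text
[-35.9, -62.4, -0.2, 0.0, -0.0, -0.062], [-32.0, -64.5, -0.2, 0.0, -0.0, -0.062], [-27.9, -66.4, -0.2, 0.0, -0.0, -0.062], [-23.8, -68.0, -0.2, 0.0, -0.0, -0.062], [-19.5, -69.3, -0.2, 0.0, -0.0, -0.062], 
end [ 560. -190.  240.] [ 3.141e+00 -1.000e-03 -6.520e-01] start 1.125 [ 406.8 -515.8  239.1] [ 3.1416e+00 -7.0000e-04 -9.6180e-01]
```

>>> drive_tool(
  plan=[
    [[-30, -52, 0, 0, 0, -0.06, 1], [-27, -53, 0, 0, 0, -0.06, 1], [-24, -54, 0, 0, 0, -0.06, 1], [-20, -56, 0, 0, 0, -0.06, 1], [-16, -58, 0, 0, 0, -0.06, 1]],
  ],
)

```text
t: 1.75
eef_pos: [532.9, -245.5, 239.2]
eef_rot: [-3.142, -0.001, -0.662]
ft_force: [0.9, -0.4, -0.0]
opening: 85.4
```

```bash
python3 plan.py 575 0 235 -0.5 5
```

```text
[-23.6, -43.9, 0.8, 0.0, -0.0, -0.032], [-22.1, -44.6, 0.8, 0.0, -0.0, -0.032], [-20.7, -45.3, 0.8, 0.0, -0.0, -0.032], [-19.3, -46.0, 0.8, 0.0, -0.0, -0.032], [-17.8, -46.5, 0.9, 0.0, -0.0, -0.032], 
end [575.   0. 235.] [ 3.142e+00 -1.000e-03 -5.020e-01] start 1.75 [ 532.9 -245.5  239.2] [-3.1415e+00 -1.0000e-03 -6.6250e-01]
```

>>> drive_tool(
  plan=[
    [[-24, -44, 1, 0, 0, -0.032, 1], [-22, -45, 1, 0, 0, -0.032, 1], [-21, -45, 1, 0, 0, -0.032, 1], [-19, -46, 1, 0, 0, -0.032, 1], [-18, -46, 1, 0, 0, -0.032, 1]],
  ],
)

```text
t: 2.38
eef_pos: [574.5, -0.1, 234.1]
eef_rot: [-3.141, -0.001, -0.503]
ft_force: [0.4, -1.7, -0.0]
opening: 85.0
```

```bash
python3 plan.py 519.5 199.8 160 -0.378 5
```

```text
[-28.9, -29.7, 14.8, -0.0, -0.0, -0.025], [-28.2, -30.4, 14.8, -0.0, -0.0, -0.025], [-27.4, -31.1, 14.8, -0.0, -0.0, -0.025], [-26.6, -31.8, 14.8, -0.0, -0.0, -0.025], [-25.8, -32.5, 14.8, -0.0, -0.0, -0.025], 
end [519.5 199.8 160. ] [-3.141e+00 -1.000e-03 -3.780e-01] start 2.375 [ 5.745e+02 -1.000e-01  2.341e+02] [-3.1413e+00 -8.0000e-04 -5.0320e-01]
```

>>> drive_tool(
  plan=[
    [[-29, -30, 15, 0, 0, -0.025, 1], [-28, -30, 15, 0, 0, -0.025, 1], [-27, -31, 15, 0, 0, -0.025, 1], [-27, -32, 15, 0, 0, -0.025, 1], [-26, -32, 14, 0, 0, -0.025, 0.6]],
  ],
)

```text
t: 3.0
eef_pos: [518.8, 199.2, 159.6]
eef_rot: [-3.141, -0.001, -0.379]
ft_force: [0.5, 0.5, 0.4]
opening: 70.1
```

```bash
python3 plan.py 519.5 199.8 32 -0.378 5; python3 - <<'E'
from h import *
s=cam("scene");crop(s,180,200,160,120,"pics/pre.png",5)
E
```

```text
[0.1, -0.1, 25.5, -0.0, -0.0, -0.0], [0.1, -0.2, 25.5, -0.0, -0.0, -0.0], [0.0, -0.1, 25.5, -0.0, -0.0, -0.0], [0.1, -0.2, 25.5, -0.0, -0.0, -0.0], [0.0, -0.1, 25.6, -0.0, -0.0, -0.0], 
end [519.4 199.8  32. ] [-3.141e+00 -1.000e-03 -3.790e-01] start 3.0 [518.8 199.2 159.6] [-3.1411e+00 -6.0000e-04 -3.7850e-01]
```

View pics/pre.png

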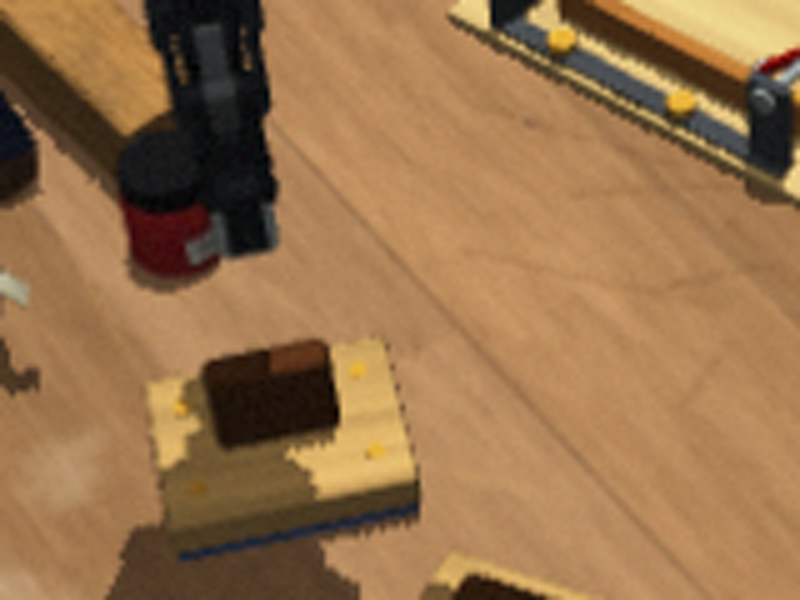

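The gripper is directly above the small block, with the red pot well behind it. I'll descend and close.

>>> drive_tool(
  plan=[
    [[0.5, -0.5, 40, 0, 0, 0, 0.6], [0.3, -0.3, 40, 0, 0, 0, 0.6], [0, 0, 32, 0, 0, 0, 0.6], [0, 0, 16, 0, 0, 0, 0.6], [0, 0, 0, 0, 0, 0, 0.6]],
  ],
)

```text
t: 3.68
eef_pos: [519.7, 198.2, 31.2]
eef_rot: [3.14, 0.001, -0.379]
ft_force: [-0.6, -0.0, 0.2]
opening: 51.3
```

>>> drive_tool(
  plan=[
    [[0, 0, 0, 0, 0, 0, 0], [0, 0, 0, 0, 0, 0, 0], [0, 0, 0, 0, 0, 0, 0], [0, 0, 0, 0, 0, 0, 0], [0, 0, 0, 0, 0, 0, 0]],
  ],
)

```text
t: 4.3
eef_pos: [520.8, 198.9, 33.2]
eef_rot: [-3.14, -0.002, -0.379]
ft_force: [-0.3, 0.1, 6.5]
opening: 15.2
```

```bash
python3 - <<'E'
from h import *
s=cam("scene");crop(s,180,200,160,120,"pics/grip.png",5); print(read_state())
E
```

```text
{'t': 4.35, 'joints': array([-0.31053289,  0.68907821, -0.18782438,  2.09808863,  0.32685743,
        0.37907919, -1.14008342]), 'qd': array([-0.00017335, -0.00116435,  0.00028934,  0.00081067, -0.00118004,
        0.00010009, -0.00024886]), 'tau': array([ 5.90050989e-02, -4.49527037e+01, -1.19077060e+00, -8.06321025e+00,
        8.12374195e-02, -2.11964501e-01, -1.05090665e-03]), 'eef_pos': array([520.80731744, 198.88488172,  33.17677805]), 'eef_rot': array([-3.13990996e+00, -1.65029452e-03, -3.79059953e-01]), 'ft_force': array([-0.07601402, -0.027984  ,  6.61718852]), 'torque': array([0.08093673, 0.27222837, 0.04656764]), 'opening': 15.154323431091411}
```

View pics/grip.png

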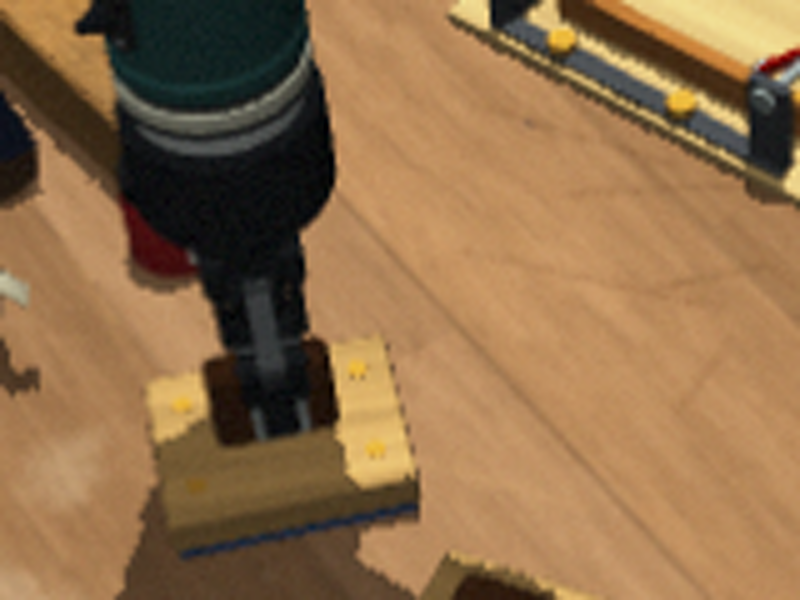

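Gripped at 15.2 mm, which fits the 16 mm handle. I'll lift it.

>>> drive_tool(
  plan=[
    [[0, 0, -10, 0, 0, 0, 0], [0, 0, -25, 0, 0, 0, 0], [0, 0, -30, 0, 0, 0, 0], [0, 0, -20, 0, 0, 0, 0], [0, 0, 0, 0, 0, 0, 0]],
  ],
)

```text
t: 4.97
eef_pos: [520.5, 198.4, 118.1]
eef_rot: [-3.14, -0.002, -0.379]
ft_force: [-0.1, -0.3, -4.8]
opening: 15.2
```

```bash
python3 plan.py 483 -154 116 0.2735 8; python3 - <<'E'
from h import *
s=cam("scene");crop(s,180,180,160,120,"pics/lift.png",5); print(read_state())
E
```

```text
[12.0, 42.7, 0.2, -0.0, -0.0, -0.082], [8.4, 43.5, 0.2, -0.0, -0.0, -0.082], [4.8, 44.0, 0.2, -0.0, -0.0, -0.082], [1.2, 44.3, 0.2, -0.0, -0.0, -0.082], [-2.4, 44.2, 0.2, -0.0, -0.0, -0.082], [-6.0, 43.9, 0.2, -0.0, -0.0, -0.082], [-9.6, 43.3, 0.2, -0.0, -0.0, -0.082], [-13.2, 42.3, 0.3, -0.0, -0.0, -0.082], 
end [ 483. -154.  116.] [-3.141e+00 -3.000e-03  2.770e-01] start 4.975 [520.5 198.4 118.1] [-3.1397e+00 -1.9000e-03 -3.7940e-01]
{'t': 5.025, 'joints': array([-0.25123074,  0.55460164, -0.26509579,  2.06708483,  0.26690899,
        0.55121601, -1.08612974]), 'qd': array([-0.00734195,  0.02614057,  0.00826567,  0.01463098,  0.00017971,
        0.0006522 ,  0.00066438]), 'tau': array([ 6.57366333e-02, -4.86454153e+01, -2.49373801e+00, -1.38600728e+01,
       -8.10673214e-06, -3.55459016e-02,  6.20532941e-03]), 'eef_pos': array([519.79691888, 198.05238352, 117.07150965]), 'eef_rot': array([-3.14137596e+00, -4.03027816e-04, -3.79283960e-01]), 'ft_force': array([ 3.59706217e-03,  4.18202036e-03, -5.06788110e+00]), 'torque': array([ 0.02649312,  0.02149651, -0.01572447]), 'opening': 15.294886757640619}
```

View pics/lift.png

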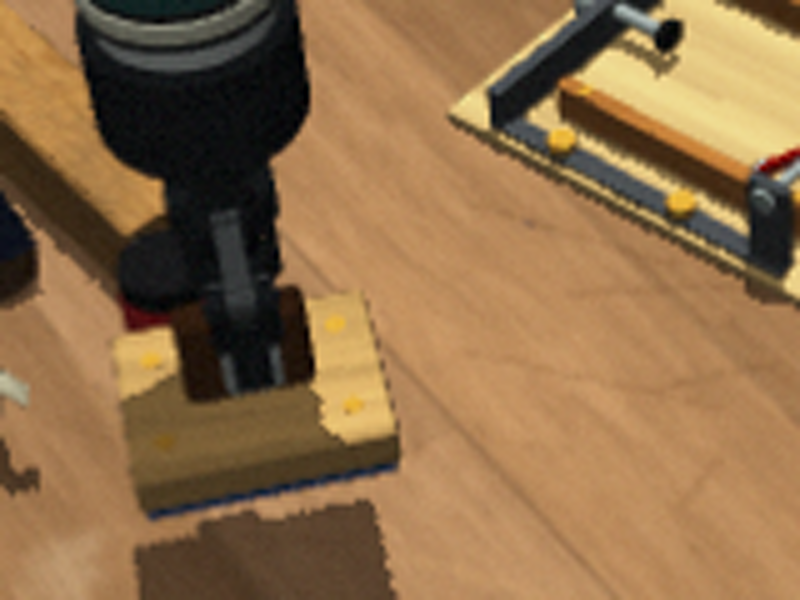

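The block is hanging level and the force reads about 5 N. I'll carry it over the apron.

>>> drive_tool(
  plan=[
    [[12, 43, 0, 0, 0, -0.082, 0], [8, 43, 0, 0, 0, -0.082, 0], [5, 44, 0, 0, 0, -0.082, 0], [1, 44, 0, 0, 0, -0.082, 0], [-2, 44, 0, 0, 0, -0.082, 0]],
  ],
)

```text
t: 5.65
eef_pos: [495.2, -22.6, 115.5]
eef_rot: [-3.141, 0.003, 0.034]
ft_force: [0.2, 0.0, -3.6]
opening: 15.4
```

```bash
python3 plan.py 483 -154 116 0.2735 3
```

```text
[-5.6, 43.6, -0.1, -0.0, 0.001, -0.08], [-9.0, 43.1, -0.2, -0.0, 0.001, -0.08], [-12.4, 42.2, -0.2, -0.0, 0.001, -0.08], 
end [ 483. -154.  116.] [-3.141 -0.     0.274] start 5.65 [495.2 -22.6 115.5] [-3.1415e+00  2.8000e-03  3.4000e-02]
```

>>> drive_tool(
  plan=[
    [[-5, 43, 0, 0, 0, -0.08, 0], [-9, 43, 0, 0, 0, -0.08, 0], [-12, 42, 0, 0, 0, -0.08, 0], [0, 0, 0, 0, 0, 0, 0], [0, 0, 0, 0, 0, 0, 0]],
  ],
)

```text
t: 6.28
eef_pos: [484.1, -151.2, 115.8]
eef_rot: [-3.14, 0.001, 0.27]
ft_force: [0.0, 0.3, -4.2]
opening: 15.0
```

```bash
python3 plan.py 483 -154.4 56 0.2735 4; python3 - <<'E'
from h import *
t=cam("top");crop(t,270,150,150,150,"pics/ov.png",4)
E
```

```text
[-0.5, 0.7, 15.0, -0.0, 0.0, -0.001], [-0.4, 0.7, 14.9, -0.0, 0.0, -0.001], [-0.5, 0.7, 15.0, -0.0, 0.0, -0.001], [-0.4, 0.8, 14.9, -0.0, 0.0, -0.001], 
end [ 483.1 -154.4   56. ] [-3.14e+00  1.00e-03  2.74e-01] start 6.275 [ 484.1 -151.2  115.8] [-3.1399e+00  1.4000e-03  2.7000e-01]
```

View pics/ov.png

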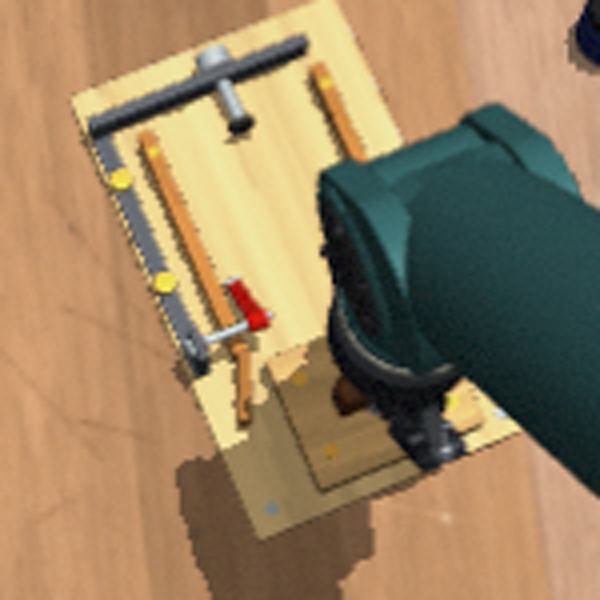

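>>> drive_tool(
  plan=[
    [[-0.5, 0.8, 20, 0, 0, -0.003, 0], [-0.5, 0.8, 20, 0, 0, 0, 0], [-0.5, 0.8, 18, 0, 0, 0, 0], [-0.3, 0.7, 12, 0, 0, 0, 0], [0, 0, 0, 0, 0, 0, 0]],
  ],
)

```text
t: 6.95
eef_pos: [483.8, -153.8, 46.1]
eef_rot: [-3.141, 0.001, 0.276]
ft_force: [-0.1, 0.7, -3.9]
opening: 15.5
```

```bash
python3 - <<'E'
from h import *
s=cam("scene");crop(s,300,170,130,100,"pics/low_s.png",6)
t=cam("top");crop(t,300,200,120,90,"pics/low_t.png",6); print(read_state())
E
```

```text
{'t': 7.05, 'joints': array([ 0.48439814,  0.65068913, -0.359735  ,  2.19612145,  0.59782394,
        0.38809979, -0.09355772]), 'qd': array([ 9.88439176e-03, -1.08438667e-02, -3.66741024e-03, -4.80931142e-03,
        1.07208516e-04, -1.21438683e-03,  1.04010189e-05]), 'tau': array([-1.87148047e-01, -4.63236666e+01, -3.57852101e+00, -8.14328313e+00,
       -1.27180090e-03,  2.09328847e-02, -1.36762690e-03]), 'eef_pos': array([ 484.55644766, -154.31569849,   47.06215446]), 'eef_rot': array([-3.14158994e+00, -5.31402338e-04,  2.75114951e-01]), 'ft_force': array([-0.17656463, -0.44318746, -4.27788716]), 'torque': array([-0.04519848, -0.03823867,  0.01121034]), 'opening': 15.141242089687452}
```

View pics/low_s.png

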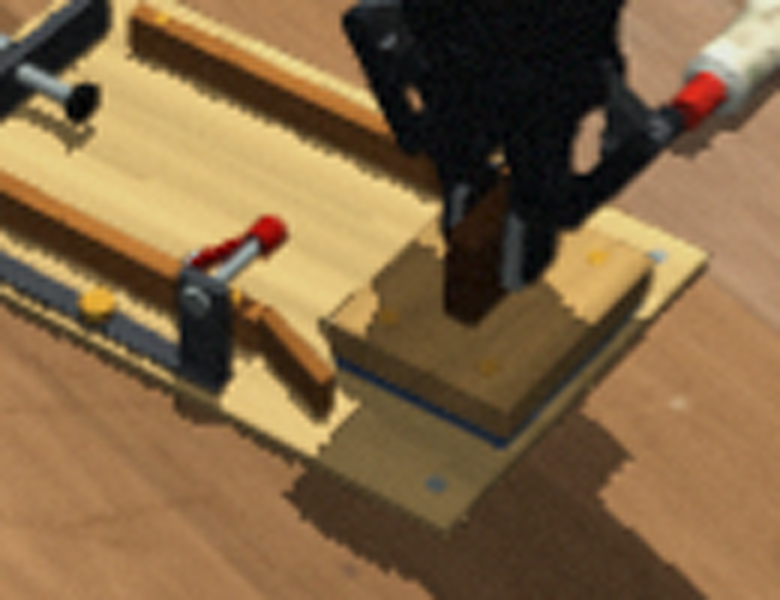

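View pics/low_t.png

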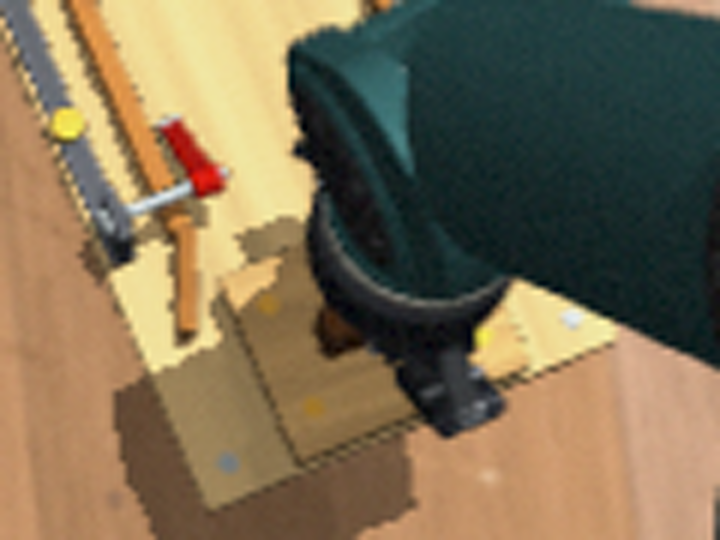

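```bash
cat >> h.py <<'E'
YAW=.2735;O=np.array([574.6,-129.1])+.4*np.array([-np.sin(YAW),np.cos(YAW)])
M=np.array([[np.cos(YAW),np.sin(YAW)],[-np.sin(YAW),np.cos(YAW)]])
def rk(X): X=np.atleast_2d(X); return (X[:,:2]-O)@M.T
P=lambda l,x,y,k:(np.array(l,float)+.5)/k-.5+[x,y]
E
python3 - <<'E'
from h import *
s=cam("scene");t=cam("top")
zt=38
X=onz(t,P([(220,292),(298,462)],300,200,6),zt);print(rk(X).round(1),np.arctan2(*(X[0]-X[1])[1::-1]))
X=onz(s,P([(330,322),(508,412),(655,262)],300,170,6),zt);print(rk(X).round(1))
st=read_state();print(rk(st["eef_pos"][:2]),st["eef_pos"],st["eef_rot"])
E
```

```text
[[ -60.    53.9]
 [-133.2   52.2]] 0.2973919354225261
[[ -56.9   52.4]
 [-134.5   52. ]
 [-134.6  -46. ]]
[[-93.46132179  -0.82606751]] [ 484.72758352 -154.75441405   47.39515128] [ 3.14109439e+00 -1.21958802e-03  2.74428323e-01]
```

>>> drive_tool(
  plan=[
    [[0, 0, 2, 0, 0, 0, 0], [0, 0, 1, 0, 0, 0, 0], [0, 0, 1, 0, 0, 0, 0], [0, 0, 0, 0, 0, 0, 0]],
  ],
)

```text
t: 7.65
eef_pos: [484.0, -155.0, 42.7]
eef_rot: [-3.142, 0.0, 0.274]
ft_force: [-1.0, -0.6, -4.3]
opening: 15.2
```

>>> drive_tool(
  plan=[
    [[0, 0, 1, 0, 0, 0, 0], [0, 0, 0, 0, 0, 0, 0]],
  ],
)

```text
t: 7.9
eef_pos: [484.0, -155.0, 41.7]
eef_rot: [-3.142, 0.0, 0.274]
ft_force: [0.7, 0.4, -4.5]
opening: 15.8
```

>>> drive_tool(
  plan=[
    [[0, 0, 1, 0, 0, 0, 0], [0, 0, 0, 0, 0, 0, 0]],
  ],
)

```text
t: 8.15
eef_pos: [484.2, -155.0, 41.2]
eef_rot: [3.141, -0.0, 0.274]
ft_force: [-1.3, -0.7, 2.7]
opening: 15.5
```

>>> drive_tool(
  plan=[
    [[0, 0, 1, 0, 0, 0, 0], [0, 0, 0, 0, 0, 0, 0]],
  ],
)

```text
t: 8.4
eef_pos: [484.2, -155.0, 41.1]
eef_rot: [3.14, 0.0, 0.274]
ft_force: [-3.4, 0.4, 12.0]
opening: 15.4
```

>>> drive_tool(
  plan=[
    [[0, 0, -1.4, 0, 0, 0, 0], [0, 0, 0, 0, 0, 0, 0]],
  ],
)

```text
t: 8.65
eef_pos: [484.3, -155.0, 41.2]
eef_rot: [3.142, -0.0, 0.274]
ft_force: [-0.6, 0.1, 0.7]
opening: 15.3
```

```bash
python3 - <<'E'
from h import *
s=cam("scene");crop(s,340,190,80,60,"pics/dn_s.png",10)
t=cam("top");crop(t,320,230,80,60,"pics/dn_t.png",10);crop(s,260,155,80,60,"pics/dn_s2.png",10)
a=np.array([read_state()["ft_force"] for _ in range(3)]);print(a.round(1))
E
```

```text
[[-1.4  0.7  0.2]
 [-1.4  0.7  0.2]
 [-1.4  0.7  0.2]]
```

View pics/dn_s.png

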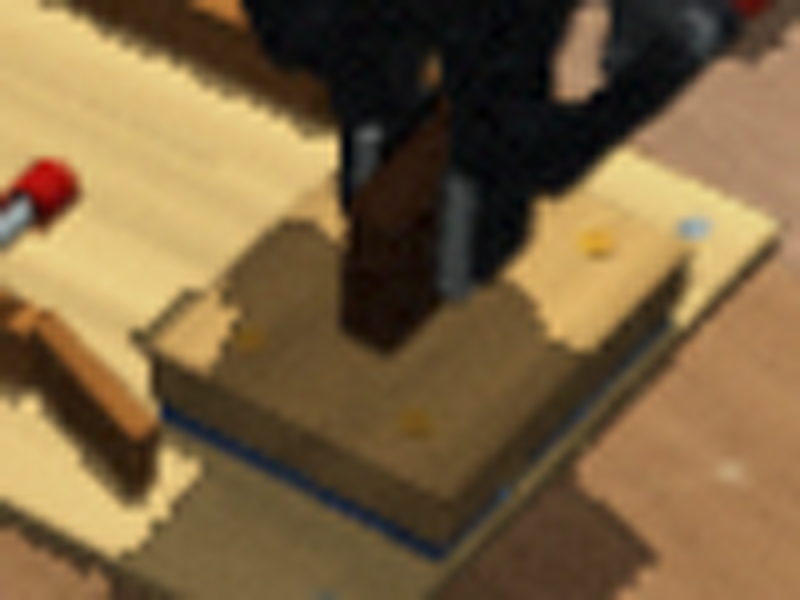

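View pics/dn_t.png

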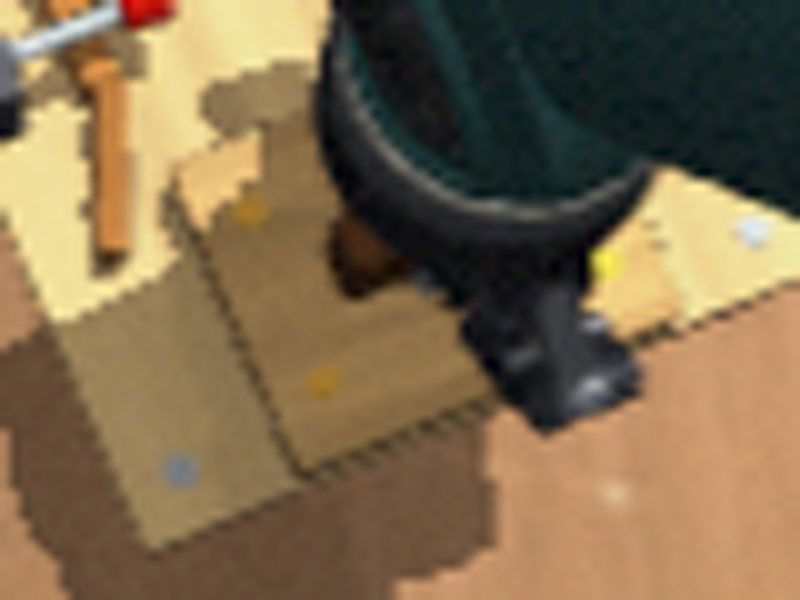

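View pics/dn_s2.png

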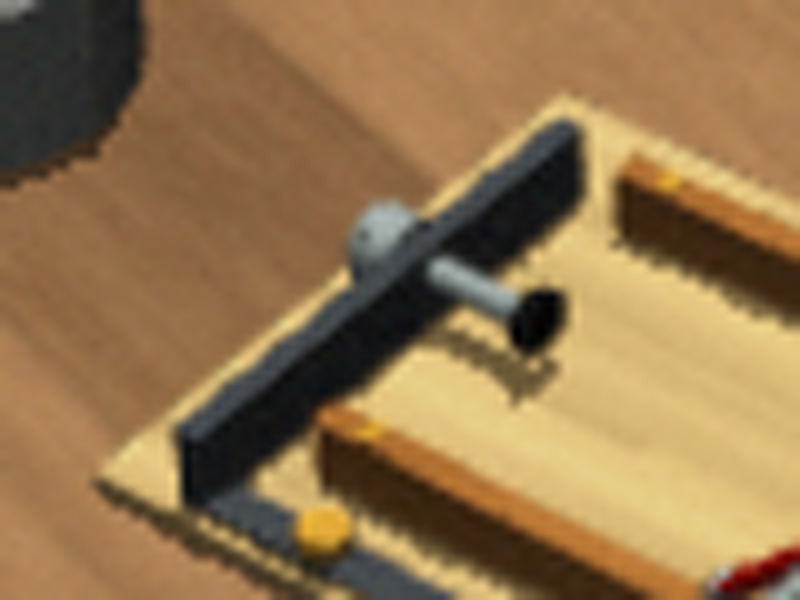

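```bash
python3 - <<'E'
from h import *
s=cam("scene");t=cam("top")
print("top z32 RL,FL,RR?",rk(onz(t,P([(300,470),(175,180),(683,325)],320,230,10),32)).round(1).tolist())
print("top floor corner RL",rk(onz(t,P([(150,550)],320,230,10),8)).round(1).tolist())
print("scene z32 RL FL RR",rk(onz(s,P([(450,500),(145,345),(688,258)],340,190,10),32)).round(1).tolist())
print("scene z8 RL RR",rk(onz(s,P([(442,555),(665,325)],340,190,10),8)).round(1).tolist())
print("scene floor RR corner",rk(onz(s,P([(778,235)],340,190,10),8)).round(1).tolist())
print("scene rails z28: L inner end, R inner end",rk(onz(s,P([(338,403),(640,158)],260,155,10),28)).round(1).tolist())
print(rk(read_state()["eef_pos"][:2]))
E
```

```text
top z32 RL,FL,RR? [[-132.7, 50.8], [-58.1, 50.8], [-135.7, -45.7]]
top floor corner RL [[-133.9, 88.4]]
scene z32 RL FL RR [[-134.1, 49.7], [-53.9, 50.1], [-134.5, -45.4]]
scene z8 RL RR [[-130.0, 44.2], [-130.1, -46.5]]
scene floor RR corner [[-134.9, -87.6]]
scene rails z28: L inner end, R inner end [[119.2, 51.8], [118.8, -62.2]]
[[-93.93437677  -0.94247006]]
```

The block is on the apron, square to the rails but about 2 mm left of the lane's middle. I'll shift it right while sliding to the mouth.

>>> drive_tool(
  plan=[
    [[2, 1, -0.3, 0, 0, 0, 0], [4, 1, 0, 0, 0, 0, 0], [4, 0, 0, 0, 0, 0, 0], [4, 0, 0, 0, 0, 0, 0], [0, 0, 0, 0, 0, 0, 0]],
  ],
)

```text
t: 9.48
eef_pos: [485.3, -154.8, 41.9]
eef_rot: [-3.141, 0.025, 0.273]
ft_force: [-19.6, -0.5, 29.6]
opening: 15.2
```

>>> drive_tool(
  plan=[
    [[3, 0, 0, 0, 0, 0, 0], [3, 0, 0, 0, 0, 0, 0], [0, 0, 0, 0, 0, 0, 0]],
  ],
)

```text
t: 9.85
eef_pos: [485.7, -154.7, 42.3]
eef_rot: [3.141, 0.036, 0.272]
ft_force: [-26.0, -1.6, 41.7]
opening: 15.2
```

```bash
cat > f.py <<'E'
from h import *
st=read_state();print(st["t"],"rack xy",rk(st["eef_pos"][:2]).round(1),"z",st["eef_pos"][2].round(1),"F",(M@st["ft_force"][:2]).round(1),st["ft_force"][2].round(1),"T",st["torque"].round(2),st["eef_rot"].round(4))
E
python3 f.py
```

```text
9.85 rack xy [[-92.5  -1.1]] z 42.3 F [-25.5   5.5] 41.7 T [-0.26  5.73  0.19] [3.1413 0.0359 0.2717]
```

The block barely moved, and pushing along x is also loading the floor heavily (Fz +42 N). It is jamming through arm compliance and floor friction. I'm still outside the x > -70 zone, so I'll back off, lift slightly and look.

>>> drive_tool(
  plan=[
    [[-6, 0, -0.3, 0, 0, 0, 0], [-6, 0, -0.5, 0, 0, 0, 0], [-6, 0, -0.5, 0, 0, 0, 0], [0, 0, 0, 0, 0, 0, 0]],
  ],
)

```text
t: 10.35
eef_pos: [486.4, -156.5, 42.4]
eef_rot: [-3.141, 0.001, 0.274]
ft_force: [-0.5, 0.2, -4.6]
opening: 15.1
```

```bash
python3 f.py; python3 - <<'E'
from h import *
s=cam("scene");crop(s,340,190,80,60,"pics/bk_s.png",10)
E
```

```text
10.35 rack xy [[-92.4  -2.9]] z 42.4 F [-0.4  0.3] -4.6 T [ 0.01 -0.08 -0.  ] [-3.1412e+00  6.0000e-04  2.7360e-01]
```

View pics/bk_s.png

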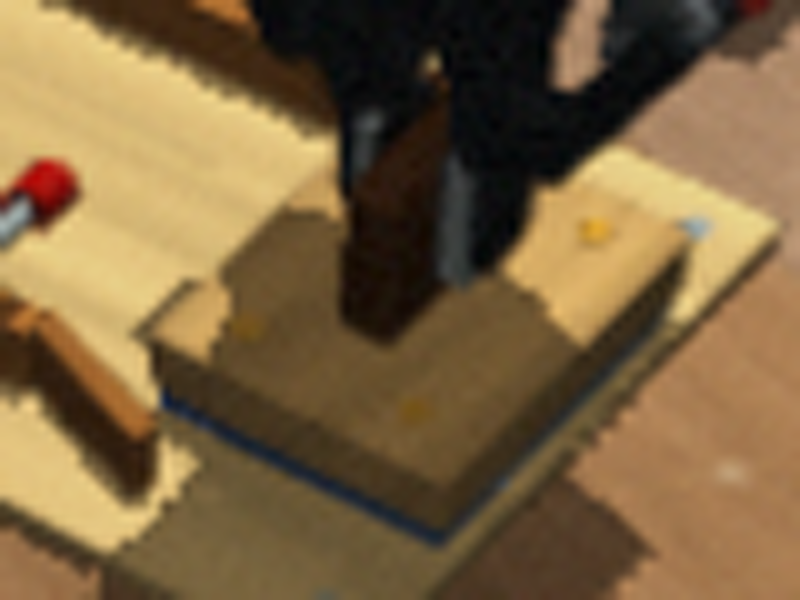

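>>> drive_tool(
  plan=[
    [[4, 0, -0.4, 0, 0, 0, 0], [6, 0, 0, 0, 0, 0, 0], [5, 0, 0, 0, 0, 0, 0], [3, 0, 0, 0, 0, 0, 0], [0, 0, 0, 0, 0, 0, 0]],
  ],
)

```text
t: 11.02
eef_pos: [504.3, -151.3, 43.2]
eef_rot: [3.142, -0.0, 0.274]
ft_force: [0.3, 0.1, -4.7]
opening: 15.1
```

```bash
python3 f.py; python3 - <<'E'
from h import *
s=cam("scene");crop(s,320,180,100,75,"pics/in1_s.png",8)
t=cam("top");crop(t,310,215,80,60,"pics/in1_t.png",10)
E
```

```text
11.025 rack xy [[-73.7  -2.8]] z 43.2 F [0.3 0. ] -4.7 T [-0.01  0.02 -0.04] [ 3.1416e+00 -3.0000e-04  2.7430e-01]
```

View pics/in1_s.png

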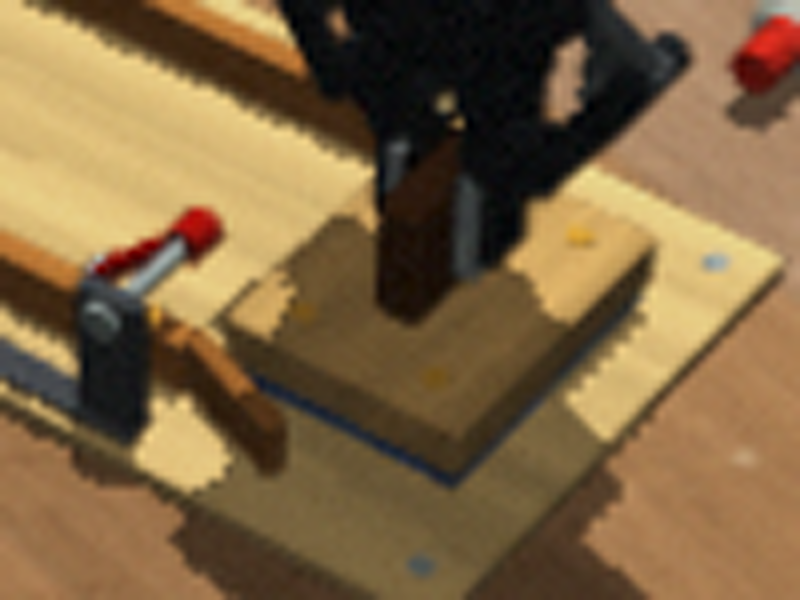

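View pics/in1_t.png

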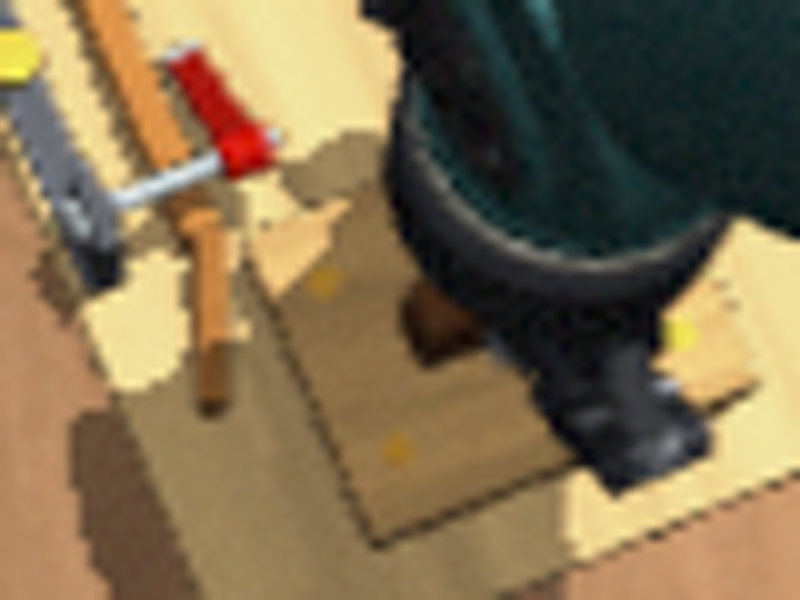

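```bash
python3 - <<'E'
from h import *
s=cam("scene");t=cam("top")
z=34
print("top RL,FL,RR",rk(onz(t,P([(375,548),(248,258),(758,382)],310,215,10),z)).round(1).tolist())
print("scene RL FL RR",rk(onz(s,P([(455,440),(222,315),(656,245)],320,180,8),z)).round(1).tolist())
print("top L rail kink inner z28",rk(onz(t,P([(220,215)],310,215,10),28)).round(1).tolist())
E
```

```text
top RL,FL,RR [[-115.1, 49.7], [-40.1, 50.2], [-113.4, -48.9]]
scene RL FL RR [[-112.8, 49.3], [-33.6, 47.5], [-114.2, -48.8]]
top L rail kink inner z28 [[-26.8, 51.6]]
```

The block now measures within 0.5 mm of the lane's middle and is square. I'll move in gently, watching the force.

>>> drive_tool(
  plan=[
    [[2, 0, 0, 0, 0, 0, 0], [2, 0, 0, 0, 0, 0, 0], [2, 0, 0, 0, 0, 0, 0], [0, 0, 0, 0, 0, 0, 0]],
  ],
)

```text
t: 11.72
eef_pos: [510.0, -149.7, 43.2]
eef_rot: [-3.142, -0.0, 0.274]
ft_force: [-0.1, -1.3, -4.7]
opening: 15.3
```

>>> drive_tool(
  plan=[
    [[2, 0, 0, 0, 0, 0, 0], [2, 0, 0, 0, 0, 0, 0], [2, 0, 0, 0, 0, 0, 0], [0, 0, 0, 0, 0, 0, 0]],
  ],
)

```text
t: 12.22
eef_pos: [515.8, -148.1, 43.2]
eef_rot: [3.142, -0.0, 0.274]
ft_force: [0.6, 0.3, -3.9]
opening: 15.2
```

```bash
python3 f.py
```

```text
12.225 rack xy [[-61.7  -2.8]] z 43.2 F [0.7 0.1] -3.9 T [ 0.01  0.   -0.01] [ 3.1415e+00 -4.0000e-04  2.7410e-01]
```

>>> drive_tool(
  plan=[
    [[3, 0, 0, 0, 0, 0, 0], [3, 0, 0, 0, 0, 0, 0], [3, 0, 0, 0, 0, 0, 0], [3, 0, 0, 0, 0, 0, 0]],
  ],
)

```text
t: 12.72
eef_pos: [527.2, -144.9, 43.2]
eef_rot: [-3.142, -0.0, 0.274]
ft_force: [0.4, 0.0, -3.9]
opening: 15.3
```

>>> drive_tool(
  plan=[
    [[2, 0, 0, 0, 0, 0, 0], [2, 0, 0, 0, 0, 0, 0], [2, 0, 0, 0, 0, 0, 0], [2, 0, 0, 0, 0, 0, 0], [0, 0, 0, 0, 0, 0, 0]],
  ],
)

```text
t: 13.35
eef_pos: [534.9, -142.7, 43.2]
eef_rot: [-3.142, -0.0, 0.274]
ft_force: [0.3, -0.6, -4.3]
opening: 15.4
```

>>> drive_tool(
  plan=[
    [[2, 0, 0, 0, 0, 0, 0], [2, 0, 0, 0, 0, 0, 0], [2, 0, 0, 0, 0, 0, 0], [2, 0, 0, 0, 0, 0, 0], [0, 0, 0, 0, 0, 0, 0]],
  ],
)

```text
t: 13.98
eef_pos: [542.9, -140.5, 43.3]
eef_rot: [3.142, -0.001, 0.274]
ft_force: [-0.4, -0.5, -5.0]
opening: 15.3
```

```bash
python3 f.py; python3 - <<'E'
from h import *
s=cam("scene");crop(s,300,160,110,80,"pics/in2_s.png",7)
t=cam("top");crop(t,300,190,90,70,"pics/in2_t.png",8)
E
```

```text
13.975 rack xy [[-33.6  -2.8]] z 43.3 F [-0.6 -0.4] -5.0 T [-0.07 -0.02  0.02] [ 3.1416e+00 -8.0000e-04  2.7410e-01]
```

View pics/in2_s.png

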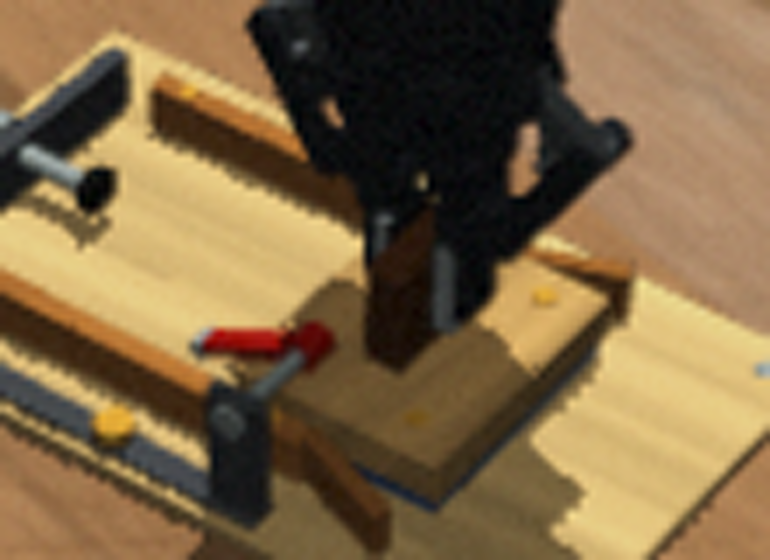

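View pics/in2_t.png

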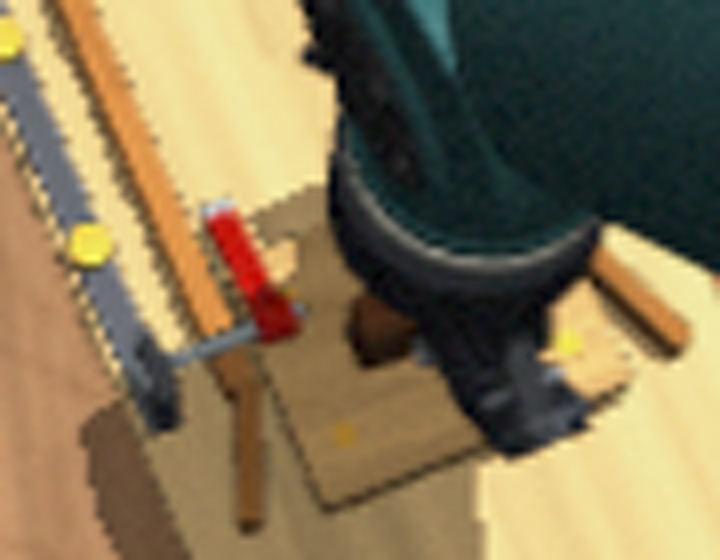

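The leading edge is lifting the catch, which is at scene (345,208), with no measurable force. I'll carry on.

>>> drive_tool(
  plan=[
    [[3, 0, 0, 0, 0, 0, 0], [3, 0, 0, 0, 0, 0, 0], [3, 0, 0, 0, 0, 0, 0], [3, 0, 0, 0, 0, 0, 0], [0, 0, 0, 0, 0, 0, 0]],
  ],
)

```text
t: 14.7
eef_pos: [554.7, -137.2, 43.3]
eef_rot: [3.142, -0.001, 0.274]
ft_force: [-0.2, -0.2, -4.4]
opening: 15.2
```

>>> drive_tool(
  plan=[
    [[3, 0, 0, 0, 0, 0, 0], [3, 0, 0, 0, 0, 0, 0], [3, 0, 0, 0, 0, 0, 0], [3, 0, 0, 0, 0, 0, 0], [0, 0, 0, 0, 0, 0, 0]],
  ],
)

```text
t: 15.32
eef_pos: [566.2, -133.9, 43.3]
eef_rot: [3.142, -0.001, 0.274]
ft_force: [-0.1, 0.6, -5.2]
opening: 15.4
```

```bash
python3 f.py; python3 - <<'E'
from h import *
s=cam("scene");crop(s,300,160,110,80,"pics/in3_s.png",7)
E
```

```text
15.325 rack xy [[-9.3 -2.8]] z 43.3 F [0.  0.6] -5.2 T [-0.06 -0.06  0.02] [ 3.1416e+00 -1.1000e-03  2.7420e-01]
```

View pics/in3_s.png

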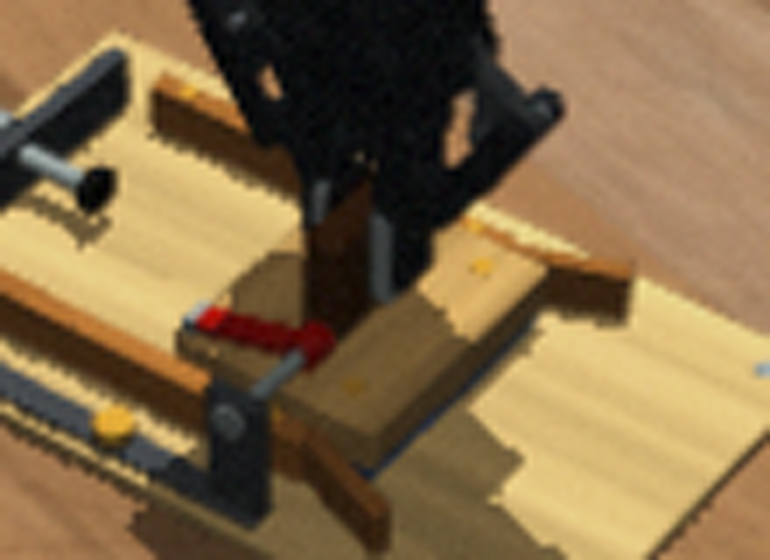

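The catch now rides on the block's top at scene (335,206). I'll keep sliding.

>>> drive_tool(
  plan=[
    [[4, 0, 0, 0, 0, 0, 0], [4, 0, 0, 0, 0, 0, 0], [4, 0, 0, 0, 0, 0, 0], [4, 0, 0, 0, 0, 0, 0], [0, 0, 0, 0, 0, 0, 0]],
  ],
)

```text
t: 16.0
eef_pos: [581.7, -129.5, 43.3]
eef_rot: [-3.142, -0.001, 0.274]
ft_force: [1.0, -0.4, -5.1]
opening: 15.3
```

>>> drive_tool(
  plan=[
    [[4, 0, 0, 0, 0, 0, 0], [4, 0, 0, 0, 0, 0, 0], [4, 0, 0, 0, 0, 0, 0], [4, 0, 0, 0, 0, 0, 0], [0, 0, 0, 0, 0, 0, 0]],
  ],
)

```text
t: 16.62
eef_pos: [597.1, -125.2, 43.3]
eef_rot: [-3.142, -0.001, 0.274]
ft_force: [0.1, 0.3, -4.7]
opening: 15.2
```

>>> drive_tool(
  plan=[
    [[4, 0, 0, 0, 0, 0, 0], [4, 0, 0, 0, 0, 0, 0], [4, 0, 0, 0, 0, 0, 0], [4, 0, 0, 0, 0, 0, 0], [0, 0, 0, 0, 0, 0, 0]],
  ],
)

```text
t: 17.25
eef_pos: [612.5, -120.8, 43.3]
eef_rot: [-3.142, -0.001, 0.274]
ft_force: [0.1, -0.3, -4.6]
opening: 15.0
```

```bash
python3 f.py; python3 - <<'E'
from h import *
s=cam("scene");crop(s,270,155,110,80,"pics/in4_s.png",7)
t=cam("top");crop(t,290,150,90,70,"pics/in4_t.png",8)
E
```

```text
17.25 rack xy [[38.7 -2.6]] z 43.3 F [-0.  -0.4] -4.6 T [-0.01 -0.01 -0.02] [-3.1415e+00 -1.1000e-03  2.7430e-01]
```

View pics/in4_s.png

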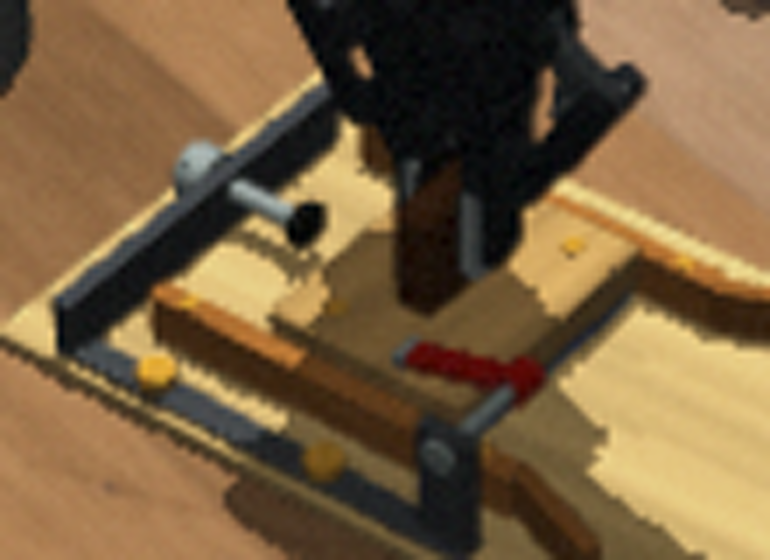

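View pics/in4_t.png

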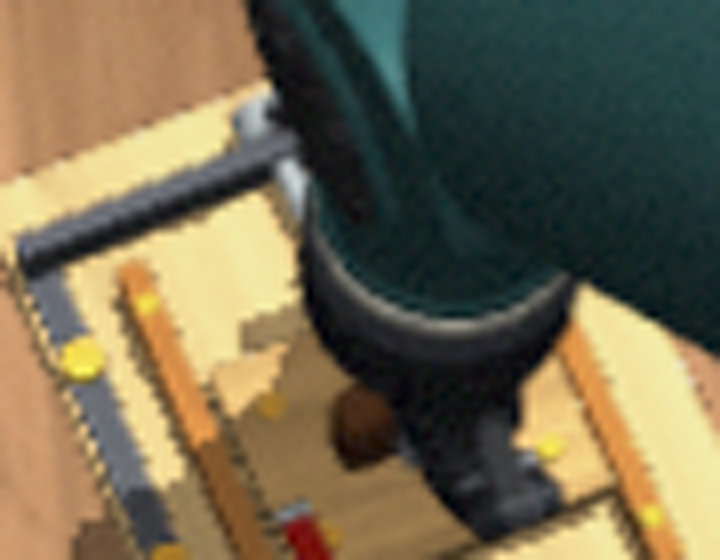

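>>> drive_tool(
  plan=[
    [[3, 0, 0, 0, 0, 0, 0], [3, 0, 0, 0, 0, 0, 0], [2, 0, 0, 0, 0, 0, 0], [2, 0, 0, 0, 0, 0, 0], [0, 0, 0, 0, 0, 0, 0]],
  ],
)

```text
t: 17.98
eef_pos: [621.8, -118.3, 43.2]
eef_rot: [-3.142, -0.001, 0.274]
ft_force: [-0.1, -0.3, -4.6]
opening: 15.1
```

>>> drive_tool(
  plan=[
    [[2, 0, 0, 0, 0, 0, 0], [2, 0, 0, 0, 0, 0, 0], [2, 0, 0, 0, 0, 0, 0], [0, 0, 0, 0, 0, 0, 0]],
  ],
)

```text
t: 18.48
eef_pos: [627.6, -116.6, 43.2]
eef_rot: [-3.142, -0.001, 0.274]
ft_force: [0.0, -0.3, -4.2]
opening: 15.1
```

>>> drive_tool(
  plan=[
    [[2, 0, 0, 0, 0, 0, 0], [2, 0, 0, 0, 0, 0, 0], [0, 0, 0, 0, 0, 0, 0]],
  ],
)

```text
t: 18.85
eef_pos: [631.4, -115.6, 43.3]
eef_rot: [3.142, -0.001, 0.274]
ft_force: [0.5, -0.1, -5.9]
opening: 15.3
```

```bash
python3 f.py
```

```text
18.85 rack xy [[58.4 -2.7]] z 43.3 F [ 0.5 -0.2] -5.9 T [ 0.01 -0.13 -0.04] [ 3.1416e+00 -7.0000e-04  2.7410e-01]
```

>>> drive_tool(
  plan=[
    [[1, 0, 0, 0, 0, 0, 0], [1, 0, 0, 0, 0, 0, 0], [0, 0, 0, 0, 0, 0, 0]],
  ],
)

```text
t: 19.23
eef_pos: [632.8, -115.2, 43.1]
eef_rot: [-3.142, 0.0, 0.274]
ft_force: [-1.1, -0.1, -5.1]
opening: 15.5
```

>>> drive_tool(
  plan=[
    [[1, 0, 0, 0, 0, 0, 0], [1, 0, 0, 0, 0, 0, 0], [0, 0, 0, 0, 0, 0, 0]],
  ],
)

```text
t: 19.6
eef_pos: [634.2, -114.8, 43.0]
eef_rot: [-3.142, 0.001, 0.274]
ft_force: [-1.9, -0.5, -4.2]
opening: 15.0
```

>>> drive_tool(
  plan=[
    [[1, 0, 0, 0, 0, 0, 0], [1, 0, 0, 0, 0, 0, 0], [0, 0, 0, 0, 0, 0, 0]],
  ],
)

```text
t: 19.98
eef_pos: [636.0, -114.4, 43.0]
eef_rot: [3.142, 0.002, 0.274]
ft_force: [-3.3, -0.7, -1.1]
opening: 15.5
```

```bash
python3 f.py; python3 - <<'E'
from h import *
s=cam("scene");crop(s,270,155,110,80,"pics/in5_s.png",7)
E
```

```text
19.975 rack xy [[63.1 -2.8]] z 43.0 F [-3.4  0.2] -1.1 T [-0.23  0.81  0.01] [3.1416e+00 1.7000e-03 2.7390e-01]
```

View pics/in5_s.png

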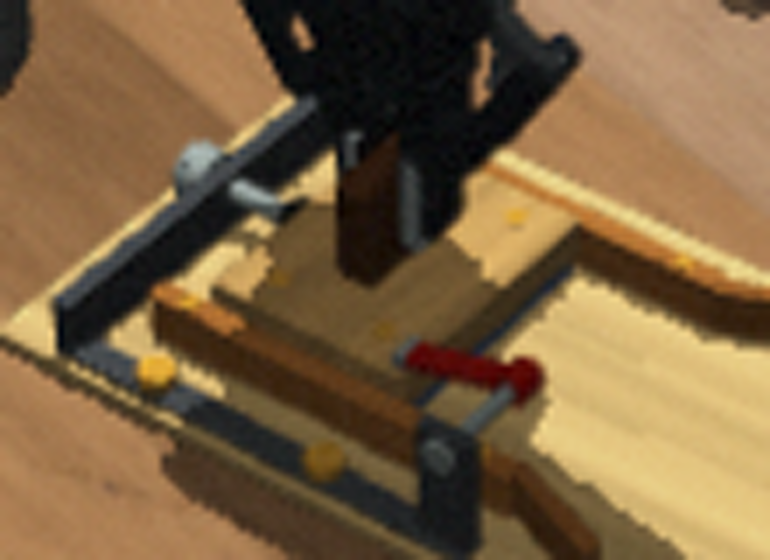

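I met the buffer at tool x of about 59.5 mm in the rack frame, and the block's nose is starting to bear on the floor. I'll lift slightly to offset that and press on.

>>> drive_tool(
  plan=[
    [[0.7, 0, -0.5, 0, 0, 0, 0], [0.7, 0, -0.3, 0, 0, 0, 0], [0.6, 0, -0.2, 0, 0, 0, 0], [0, 0, 0, 0, 0, 0, 0]],
  ],
)

```text
t: 20.52
eef_pos: [637.4, -114.0, 43.5]
eef_rot: [-3.141, 0.003, 0.274]
ft_force: [-4.5, -1.3, -7.4]
opening: 15.4
```

>>> drive_tool(
  plan=[
    [[0.7, 0, -0.2, 0, 0, 0, 0], [0.7, 0, -0.2, 0, 0, 0, 0], [0.6, 0, -0.2, 0, 0, 0, 0], [0, 0, 0, 0, 0, 0, 0]],
  ],
)

```text
t: 21.02
eef_pos: [638.4, -113.7, 43.7]
eef_rot: [-3.141, 0.005, 0.274]
ft_force: [-6.3, -1.0, -7.9]
opening: 15.4
```

```bash
python3 f.py
```

```text
21.025 rack xy [[65.6 -2.8]] z 43.7 F [-6.3  0.8] -7.9 T [-0.48  1.42 -0.04] [-3.1412  0.0048  0.2736]
```

>>> drive_tool(
  plan=[
    [[0.7, 0, 0, 0, 0, 0, 0], [0.7, 0, 0, 0, 0, 0, 0], [0.6, 0, 0, 0, 0, 0, 0], [0, 0, 0, 0, 0, 0, 0]],
  ],
)

```text
t: 21.52
eef_pos: [639.6, -113.3, 43.8]
eef_rot: [-3.141, 0.006, 0.274]
ft_force: [-7.0, -1.8, -6.7]
opening: 14.9
```

>>> drive_tool(
  plan=[
    [[0.5, 0, 0, 0, 0, 0, 0], [0.5, 0, 0, 0, 0, 0, 0], [0, 0, 0, 0, 0, 0, 0]],
  ],
)

```text
t: 21.9
eef_pos: [640.3, -113.1, 43.8]
eef_rot: [-3.141, 0.007, 0.273]
ft_force: [-7.8, -2.6, -5.4]
opening: 15.1
```

```bash
python3 f.py; python3 - <<'E'
from h import *
s=cam("scene");crop(s,270,155,110,80,"pics/in6_s.png",7)
E
```

```text
21.9 rack xy [[67.5 -2.8]] z 43.8 F [-8.2 -0.4] -5.4 T [-0.47  1.8   0.03] [-3.1413  0.0068  0.2734]
```

View pics/in6_s.png

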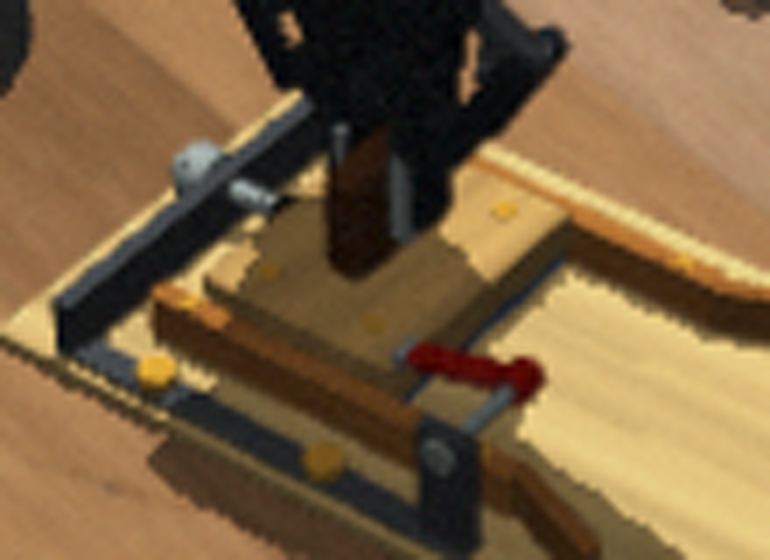

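>>> drive_tool(
  plan=[
    [[0.6, 0, 0, 0, 0, 0, 0], [0.6, 0, 0, 0, 0, 0, 0], [0, 0, 0, 0, 0, 0, 0]],
  ],
)

```text
t: 22.32
eef_pos: [641.1, -112.9, 43.8]
eef_rot: [-3.141, 0.007, 0.273]
ft_force: [-7.8, -2.9, -5.1]
opening: 15.4
```

```bash
python3 f.py; python3 - <<'E'
from h import *
s=cam("scene");crop(s,270,155,110,80,"pics/in7_s.png",7)
E
```

```text
22.325 rack xy [[68.4 -2.8]] z 43.8 F [-8.3 -0.7] -5.1 T [-0.49  1.9   0.07] [-3.1413  0.0075  0.2734]
```

View pics/in7_s.png

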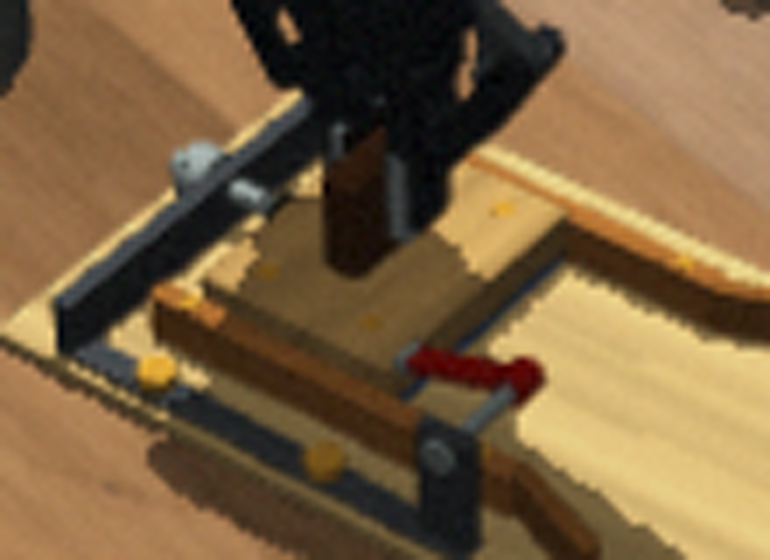

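>>> drive_tool(
  plan=[
    [[0.6, 0, 0, 0, 0, 0, 0], [0.6, 0, 0, 0, 0, 0, 0], [0, 0, 0, 0, 0, 0, 0]],
  ],
)

```text
t: 22.75
eef_pos: [641.7, -112.7, 43.9]
eef_rot: [-3.141, 0.009, 0.273]
ft_force: [-9.6, -1.9, -3.5]
opening: 15.4
```

```bash
python3 f.py; python3 - <<'E'
from h import *
s=cam("scene");crop(s,310,190,55,40,"pics/in8_s.png",14)
E
```

```text
22.75 rack xy [[69.  -2.8]] z 43.9 F [-9.8  0.8] -3.5 T [-0.52  2.13  0.02] [-3.1414  0.0088  0.2734]
```

View pics/in8_s.png

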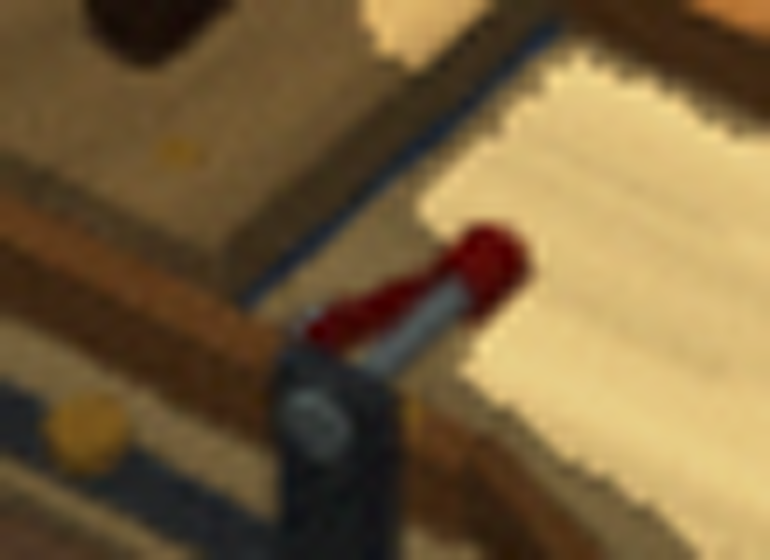

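The catch has dropped behind the block; its tip is at scene (332,213), as at the start. I'll lower the block to the floor while easing off the push.

>>> drive_tool(
  plan=[
    [[-0.5, 0, 0.8, 0, 0, 0, 0], [-0.5, 0, 0.8, 0, 0, 0, 0], [0, 0, 0, 0, 0, 0, 0]],
  ],
)

```text
t: 23.18
eef_pos: [641.9, -112.7, 43.4]
eef_rot: [3.141, 0.006, 0.274]
ft_force: [-9.6, -2.2, 0.5]
opening: 15.3
```

```bash
python3 f.py
```

```text
23.175 rack xy [[69.2 -2.8]] z 43.4 F [-9.8  0.5] 0.5 T [-0.44  2.09  0.04] [3.1413 0.0063 0.2735]
```

>>> drive_tool(
  plan=[
    [[-0.7, 0, 0.2, 0, 0, 0, 0], [-0.7, 0, 0.2, 0, 0, 0, 0], [-0.6, 0, 0.2, 0, 0, 0, 0], [0, 0, 0, 0, 0, 0, 0]],
  ],
)

```text
t: 23.68
eef_pos: [641.0, -113.0, 43.1]
eef_rot: [3.141, 0.004, 0.274]
ft_force: [-8.9, -2.1, -0.0]
opening: 15.4
```

```bash
python3 f.py; python3 - <<'E'
from h import *
s=cam("scene");crop(s,270,155,110,80,"pics/in9_s.png",7)
E
```

```text
23.675 rack xy [[68.2 -2.8]] z 43.1 F [-9.1  0.4] -0.0 T [-0.42  1.85  0.05] [3.1411 0.0042 0.2736]
```

View pics/in9_s.png

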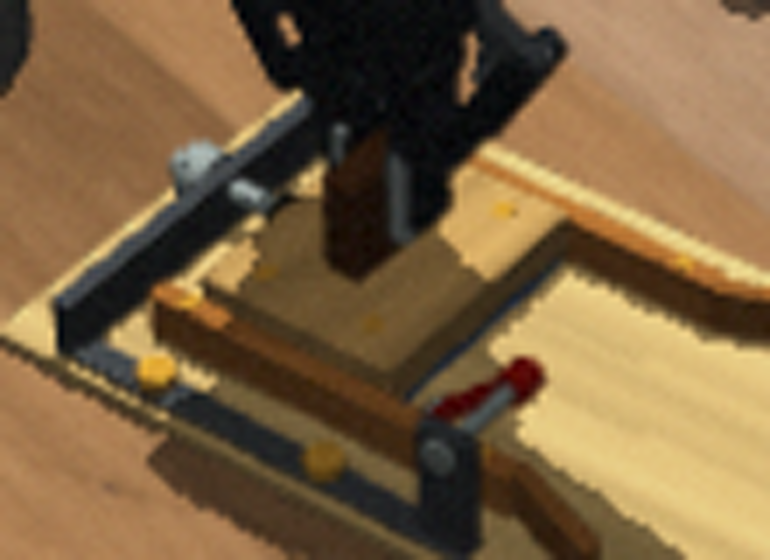

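>>> drive_tool(
  plan=[
    [[-0.7, 0, 0.2, 0, 0, 0, 0], [-0.7, 0, 0.2, 0, 0, 0, 0], [-0.6, 0, 0.2, 0, 0, 0, 0], [0, 0, 0, 0, 0, 0, 0]],
  ],
)

```text
t: 24.22
eef_pos: [639.8, -113.4, 42.6]
eef_rot: [3.141, 0.002, 0.274]
ft_force: [-6.8, -1.6, -0.3]
opening: 14.8
```

>>> drive_tool(
  plan=[
    [[-0.7, 0, 0.2, 0, 0, 0, 0], [-0.7, 0, 0.2, 0, 0, 0, 0], [-0.6, 0, 0.2, 0, 0, 0, 0], [0, 0, 0, 0, 0, 0, 0]],
  ],
)

```text
t: 24.72
eef_pos: [638.8, -113.7, 42.1]
eef_rot: [3.141, 0.001, 0.274]
ft_force: [-5.9, -1.7, -0.2]
opening: 15.5
```

```bash
python3 f.py
```

```text
24.725 rack xy [[65.9 -2.9]] z 42.1 F [-6.1 -0. ] -0.2 T [-0.31  1.38  0.09] [3.141e+00 7.000e-04 2.738e-01]
```

>>> drive_tool(
  plan=[
    [[-0.5, 0, 0.3, 0, 0, 0, 0], [-0.5, 0, 0.3, 0, 0, 0, 0], [0, 0, 0, 0, 0, 0, 0]],
  ],
)

```text
t: 25.1
eef_pos: [638.2, -113.9, 41.6]
eef_rot: [3.141, -0.0, 0.274]
ft_force: [-6.0, -1.8, -0.6]
opening: 15.6
```

```bash
python3 f.py; python3 - <<'E'
from h import *
s=cam("scene");crop(s,270,155,110,80,"pics/in10_s.png",7)
E
```

```text
25.1 rack xy [[65.3 -2.9]] z 41.6 F [-6.3 -0.2] -0.6 T [-0.33  1.24  0.02] [ 3.141e+00 -1.000e-04  2.738e-01]
```

View pics/in10_s.png

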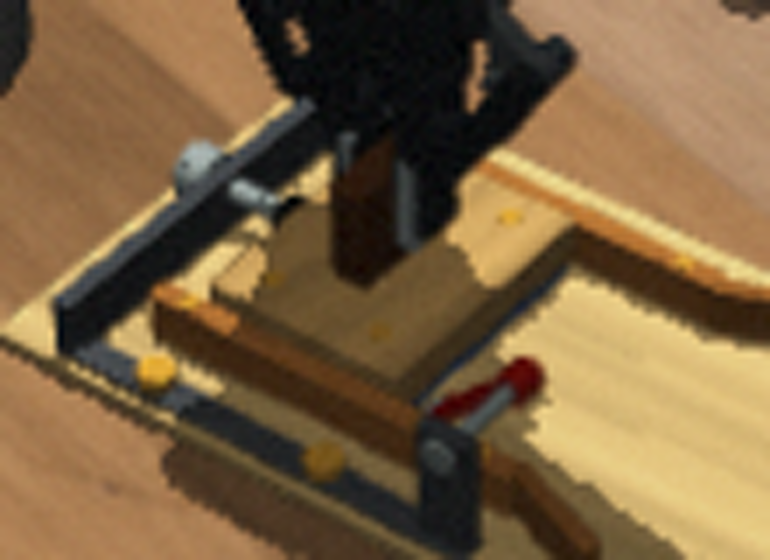

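>>> drive_tool(
  plan=[
    [[-0.5, 0, 0.3, 0, 0, 0, 0], [0, 0, 0, 0, 0, 0, 0.2], [0, 0, 0, 0, 0, 0, 0.3], [0, 0, 0, 0, 0, 0, 0.4], [0, 0, 0, 0, 0, 0, 0.4]],
  ],
)

```text
t: 25.78
eef_pos: [640.7, -112.9, 41.9]
eef_rot: [3.141, -0.006, 0.275]
ft_force: [0.7, 0.4, 0.1]
opening: 34.7
```

```bash
python3 f.py; python3 - <<'E'
from h import *
s=cam("scene");crop(s,270,155,110,80,"pics/rel_s.png",7)
E
```

```text
25.775 rack xy [[68.  -2.7]] z 41.9 F [0.8 0.2] 0.1 T [-0.    0.03  0.02] [ 3.1411 -0.006   0.2746]
```

View pics/rel_s.png

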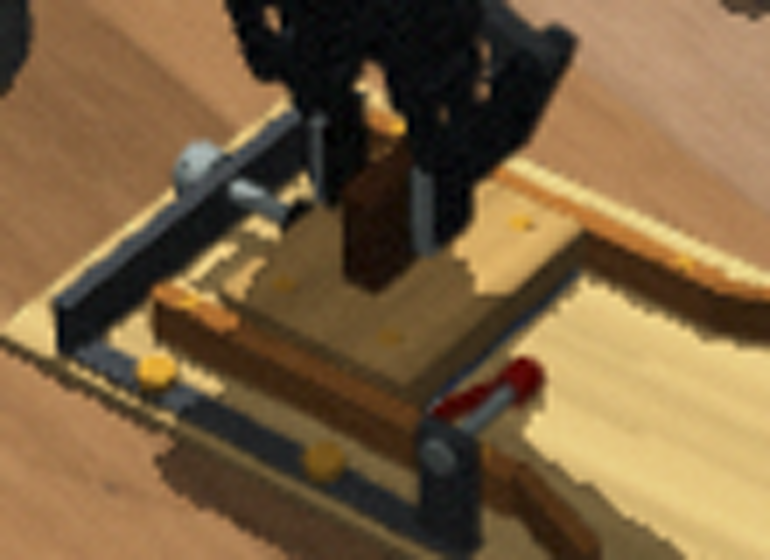

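>>> drive_tool(
  plan=[
    [[-3, 0, -1, 0, 0, 0, 0.4], [-1, 0, -8, 0, 0, 0, 0.4], [0, 0, -25, 0, 0, 0, 0.4], [0, 0, -40, 0, 0, 0, 0.4], [0, 0, -50, 0, 0, 0, 0.4]],
  ],
)

```text
t: 26.45
eef_pos: [632.9, -115.0, 165.3]
eef_rot: [-3.141, 0.002, 0.274]
ft_force: [0.2, 0.3, 0.6]
opening: 34.1
```

>>> drive_tool(
  plan=[
    [[-20, 40, -20, 0, 0, 0, 0.4], [-20, 50, -20, 0, 0, 0, 0.4], [-20, 50, 0, 0, 0, 0, 0.4], [-20, 50, 0, 0, 0, 0, 0.4], [0, 0, 0, 0, 0, 0, 0.4]],
  ],
)

```text
t: 27.08
eef_pos: [605.6, -327.8, 204.3]
eef_rot: [3.138, 0.002, 0.263]
ft_force: [0.4, 0.0, -0.3]
opening: 34.1
```

```bash
python3 f.py; python3 - <<'E'
from h import *
s=cam("scene");crop(s,260,150,110,80,"pics/end_s.png",7)
t=cam("top");crop(t,280,140,100,75,"pics/end_t.png",8);cv2.imwrite("pics/end_full.png",s["img"][:,:,::-1])
E
```

```text
27.075 rack xy [[ -23.8 -200.1]] z 204.3 F [ 0.4 -0.1] -0.3 T [-0.01 -0.02 -0.04] [3.1377e+00 2.3000e-03 2.6320e-01]
```

View pics/end_s.png

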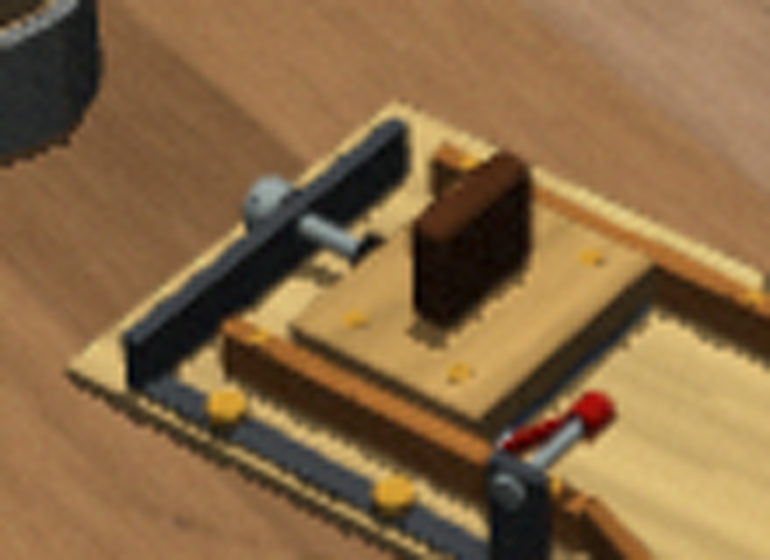

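View pics/end_t.png

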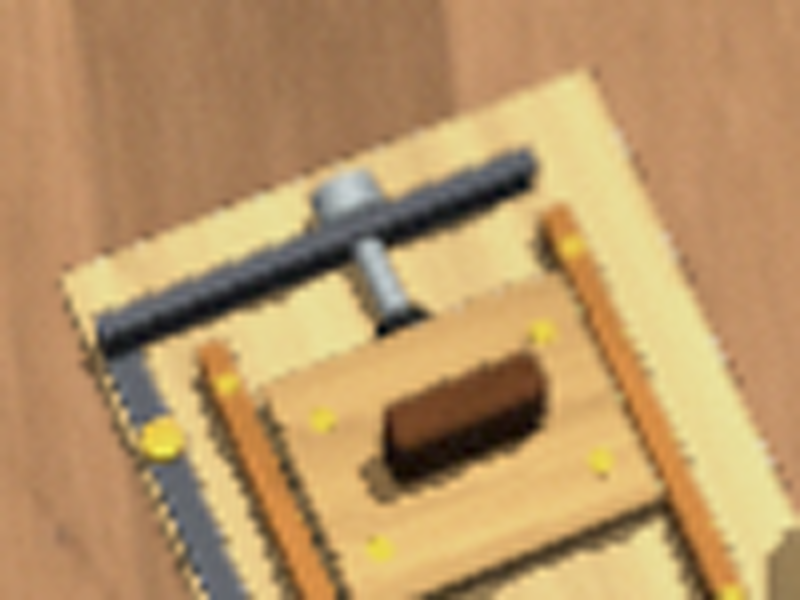

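View pics/end_full.png

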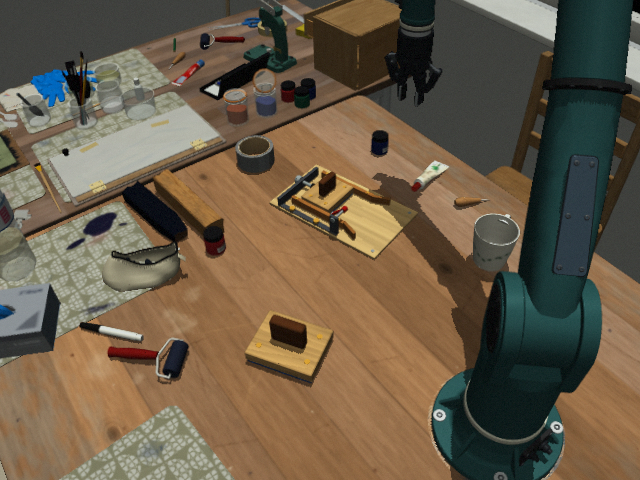

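The block lies flat between the rails with the catch dropped behind it, at scene (335,213). I'll check the numbers once more.

```bash
python3 - <<'E'
from h import *
s=cam("scene");t=cam("top")
X=onz(t,P([(262,390),(560,278),(665,495)],280,140,8),32);print("top FL FR RR",rk(X).round(1).tolist())
X=onz(s,P([(292,325),(483,418),(652,265)],260,150,7),32);print("scene FL RL RR",rk(X).round(1).tolist())
X=onz(t,P([(385,410),(520,355),(545,395),(395,450)],280,140,8),66);print("handle",rk(X).mean(0).round(1))
X=onz(s,P([(415,222),(508,152),(530,165),(440,240)],260,150,7),66);print("handle s",rk(X).mean(0).round(1))
crop(s,310,190,55,40,"pics/c_end.png",14)
E
```

```text
top FL FR RR [[98.9, 49.0], [97.3, -48.1], [22.3, -50.0]]
scene FL RL RR [[98.7, 47.3], [20.2, 45.5], [21.3, -48.8]]
handle [62.7  0.4]
handle s [66.3 -9.9]
```

View pics/c_end.png

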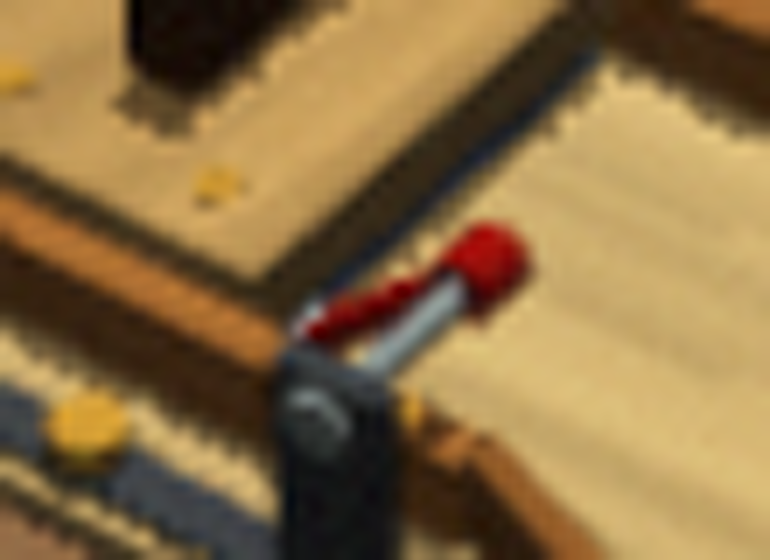

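```bash
python3 -c "
from rig import *
print(sign_off())"
```

```text
the job is handed in; nothing more can be done
None
```

The smaller printing block is in its rack, locked behind the red catch and released. I handed the job in at about 27 s; `sign_off()` gives no verdict.

**What I did:** I gripped the handle, set the block down on the apron, then slid it in about 1–2 mm clear of the floor. Its leading edge lifted the catch and carried it on top. I pressed it about 9.5 mm into the buffer, at about 10 N measured along the lane. The catch dropped, and I lowered the block, let go and moved the arm clear.

**Last checks:**
- **Catch:** it looks the same as at rest, behind the block.
- **Position:** the block's corners put it within about 1 mm of the lane's middle and square to about 0.02 rad. The handle is about 60–63 mm in.
- **Other things:** the mug and both ink pots look unmoved by eye; I did not measure them.
- **Robot:** the wrist force is near zero and nothing is being touched.

**What went wrong or disagreed:**
- **Jam on the apron:** the first slide, with the block resting on the apron, jammed at about 26 N along the lane and 42 N up. It was at x ≈ -93 mm, outside the zone where the 22 N limit counts. I backed off and slid it raised instead. The forces then stayed low until the buffer.
- **Handle position:** my last check from the scene camera gave y = -9.9 mm. I used the wrong height (66 mm instead of 74 mm) and picked the corners roughly, and I did not redo it. I trust the block corners and the top view (0.4 mm) over that reading, as does the 2 mm play between the rails.

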